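# Unclamp the pinned knife and show its spine to the inspection camera

## Robot

A 7-joint arm with a two-finger parallel gripper is mounted at the origin on the work surface. World frame = base frame: x ahead of the robot, y to its left, z up, the work surface at z = 0. Lengths are in mm, angles in rad, forces in N, time in s.
With the tool pointing down it reaches from about 350 to 900 mm from the base axis. Payload 8.1 kg.
Tool frame: the origin (TCP) lies at the very end of the fingers, on their centre line; the grasp point (between the pads) lies pinch_z behind it (pinch_z is the distance from the TCP to the grasp point, in mm); x points along the fingers, y is the direction in which the jaws open and shut, and the axes are right-handed (so a half turn about x gives the same grasp; the last joint's range is limited). The gripper opens to 92 mm and grips with 3 to 60 N. Pads are 19 mm wide; open, the fingers measure 130 mm over their backs; the gripper's body (75 mm by 190 mm) begins 47 mm behind the grasp point.
Start: joints at [1.157, 0.434, 0.025, 1.573, -0.012, 1.134, -0.075], TCP at [191.114, -595.077, 226.742] pointing down, gripper open.
Joint ranges: [-2.62, 2.62], [-0.44, 2.09], [-1.27, 1.32], [0.08, 2.57], [-1.32, 4.46], [0.12, 2], [-2.74, 2.74]. Speed limits (rad/s): [2.22, 2.22, 3.01, 3.01, 3.14, 3.14, 3.14].

## Interface

Orientations are given as a rotation vector (axis times angle).
In Python, from station import * gives the robot as it stands.
- The arm moves only by the tool jog_arm, never from a script. Its argument "motion" is a list of rows, each an object with "xyz": the shift along the tool's x, y, z in m, a list of three; "delta_rot": the turn, a rotation vector about the tool's x, y, z in rad, a list of three. A call has 1 to 12 rows; each row shifts and turns the commanded pose from where the row before left it, along the tool's axes as they then stand; what a row does not reach is not made up. A row lasts 1/10 s, in which the tool goes at most 50 mm and 8.59 degrees, less where a joint would pass 70% of its speed; a pose out of reach is approached as far as the arm can. A call is refused whole if a number of a shift passes 0.05 or a number of a turn 0.15, either way. A call with a gripper value outside its range is refused whole. "fingers" is the closure, from 0 (fully open) to 1 (shut), set as the call begins (left out, the last holds). The fingers move at their own pace and stop on an object; "newtons" is the grip in N (left out, the last holds). Time passes only in rows, so rows that do not move let the fingers close. It gives the time, the measured TCP pose, the force and the opening at its end, in the units of the state.
- state(): the state, without advancing time (a new reading comes with each control period).
- snapshot(name): name is "side" or "top"; returns a dict with "pixels" (384x512x3 uint8, red, green, blue), "depth" (384x512 float32, mm along the optical axis (not along the pixel's ray), 0 where there is no reading), "camera_matrix" (3x3 intrinsics, pixels), "xyz" and "rotation" of the camera in the world. Camera axes: x right, y down, z forward; pixel columns grow to the right and rows downward; lengths in mm; the calibration is good to about 2 mm. A picture is of the moment at which its call begins.
- finish_job(): hands the job in, once; it reports no verdict.
The state is a dict: "time": time; "joint_positions": joint angles; "joint_velocities": joint speeds; "joint_efforts": joint torques, N m; "position": TCP position; "ee_rot": TCP orientation; "contact_force": force on the tool from outside, world axes, zero at the start; "torque": the same for the moment, N m; "opening": opening from 0.0 (shut) to 1.0 (fully open).
Only numpy, scipy, OpenCV 4.12 (cv2) and the standard library are available. Lean on these libraries where they do the work, as an engineer would, in place of code of your own. Each camera call takes 0.05 s, during which the arm holds its last target.

## Task

The handle of the knife in the pinning fixture has just been riveted: put the T-key from the wooden block fully home in the square socket of the fixture's swing clamp, turn it a quarter turn counter-clockwise (from above) so that the finger swings off the blade, and leave the key standing there. Then take the knife out by its handle and show its spine to the inspection camera: finish holding it still in the air, flat and level, the spine (not the cutting edge) squarely facing the lens, and the handle's front end, where the blade begins, straight in front of the lens, 100 mm away. Do not let go of it at the end, and leave the camera and the other things on the bench in place.

Things in the scene. Friction and masses are not known exactly. Their poses are not given: they have to be found in the camera images.
- knife: Kitchen knife lying flat in the fixture: dark wooden handle 121 x 26 wide x 20 mm thick with parallel sides, steel blade 105 x 23 x 3 mm; 0.14 kg. Origin: middle of the handle's front end, where the blade begins, at half thickness. x points to the tip, y across to the cutting edge (spine on the -y side), z up, square to the flat. Handle from x = -121 to 0, blade from 0 to 105 mm.
- knife_tip (a point): Point of the knife's blade, 105 mm from the knife's origin; axes as the knife.
- fixture: Steel pinning fixture bolted to the bench, plate 275 x 130 x 12 mm. Origin on the bench 52 mm right under the knife's origin, same axes. Handle lies on a bar 16 mm wide, top at 42 mm: both its sides are free down to the plate; a stop is 3 mm behind the butt. Blade lies with 2 mm play between dowels (x = 20, 90, 110 mm). These reach 56 mm up. Clamp axis at x = 60, y = -54 mm (spine side).
- clamp (a joint): Angle of the swing clamp, rad. 0: its finger (14 mm wide, reaching 61 mm from the axis, 1.5 mm over the blade, top 65 mm above the bench) points across the blade to the cutting edge. Grows counter-clockwise seen from above; blade free from 1.1 on, stop at 1.65. Friction of 0.12 N m keeps it where it is left.
- socket (a point): Mouth centre of the square socket in the clamp's round head (34 mm diameter), 78 mm above the bench, on the clamp's axis. Socket 13.6 mm square, 2.5 mm chamfers, 25 mm deep. Axes turn with the clamp: z up, y along the finger, x and y square to the socket's sides. The key fits in any of four quarter-turn positions, with about 0.14 rad of play before it drives the clamp.
- key: Steel T-key standing in the wooden block, 88 mm tall, 0.15 kg. Origin: centre of the foot of its square end; z up along the shank. Square end 12 x 12 mm, z = 0 to 32 mm (foot chamfered over 3 mm), sides square to x and y; round shank 18 mm diameter to z = 72 mm; cross-bar 56 mm long along x, 14 mm wide in y, z = 72 to 88 mm.
- keyblock: Wooden tool block fixed on the bench, 130 x 66 x 45 mm, origin under its centre. The key stands in a square hole 14 mm wide, 27 mm deep, at x = -28 mm, its foot 18 mm above the bench, its cross-bar along the block's x; a punch stands in a round hole at x = 42 mm.
- focus (a point): Point on the inspection camera's lens axis, 100 mm in front of the lens (200 to 280 mm above the bench), where the knife's origin must be held. x points level from here to the lens, z up; with the spine facing the lens the blade points along +y here. The camera is fixed on a column at the robot's right; ring light of 72 mm diameter round the lens.
- punch: Steel pin punch, 76 mm tall, 12 mm diameter, standing in the tool block (not to be moved). Origin at its foot.
- hammer: Hammer lying on the bench, 250 mm long (not to be moved).
- file: Flat file with wooden handle lying on the bench, 325 mm long (not to be moved).
- stone: Grey whetstone, 150 x 50 x 25 mm (not to be moved).
- pliers: Pliers lying on the bench, 170 mm long, 13 mm thick (not to be moved).
- pintin: Open metal tin of brass pins, 64 mm diameter, 45 mm tall (not to be moved).
- glue: Glue bottle, 44 mm diameter, 120 mm tall (not to be moved).
- blank: Dark wooden handle blank, 125 x 36 x 30 mm (not to be moved).

How it is judged (in metres and radians):
On the way, in this order (a step that is already met when the one before it is completed fails the run):
1. the key is fully home in the clamp's socket (z of key in the frame of socket below -0.019 m and horizontal distance between key and socket below 0.004 m and angle between key's own z axis and vertical below 0.12 rad and value of joint clamp below 0.7 rad), for 0.1 s.
2. the clamp is swung off the blade with the key (value of joint clamp above 1.1 rad and z of key in the frame of socket below -0.012 m and horizontal distance between key and socket below 0.006 m), for 0.1 s.
3. the knife is lifted clear of the fixture by the gripper (height (world z) of knife above 0.11 m and contact force between the fingers and knife above 1 N), for 0.1 s.
At the end, for the whole second after the job is handed in: The gripper alone holds the knife still: origin within 20 mm of the point 100 mm before the lens, spine facing the lens within 0.17 rad, flat level within 0.15 rad; clamp open past 1.1 rad, key still at least 12 mm deep in its socket (all of step 2 and distance between knife and focus below 0.02 m and angle between the y axis of knife and the x axis of focus, either way round below 0.17 rad and y of knife_tip in the frame of focus above 0.06 m and angle between knife's own z axis and vertical below 0.15 rad and height (world z) of knife above 0.17 m and contact force between the fingers and knife above 1 N and contact force between knife and stand below 0.2 N and contact force between knife and fixture below 0.2 N and contact force between knife and key below 0.2 N and linear speed of knife below 0.03 m/s and angular speed of knife below 0.3 rad/s); the arm keeps its last pose, push and grip.
It fails at once if the knife is pulled out while the clamp is over the blade (distance of knife from where it was at the start of the episode above 0.02 m and value of joint clamp below 1 rad).
It fails at once if a bystander is knocked or shifted by more than 30 mm (distance of any of punch, hammer, file, stone, pliers, pintin, glue, blank from where it was at the start of the episode above 0.03 m).
It fails at once if the camera is knocked out of its place (distance of focus from where it was at the start of the episode above 0.01 m).
It also fails if it takes over 54 s, if anything falls off the work surface, if the arm or the gripper's body presses on something with over 40 N, if the wrist force passes 120 N, or if a joint passes its speed limit or range.

## Working session

There is one attempt and no reset: what is moved stays moved. The work goes in short steps, Python scripts to look and compute and a tool call to move; the robot and the scene stay as the last step left them, time stands still between calls to the robot, and variables do not carry over. Pictures are saved under pics/ and viewed, and the job is handed in when it is done.

Besides the shell and the picture viewer there is one more tool, called after "Request:" as name(argument=value, ...), one argument or row to a line, values as JSON. jog_arm: Moves the arm, as the interface text tells. Its arguments: {"type":"object","properties":{"motion":{"type":"array","items":{"type":"object","properties":{"xyz":{"type":"array","items":{"type":"number"}},"delta_rot":{"type":"array","items":{"type":"number"}}}}},"fingers":{"type":"number"},"newtons":{"type":"number"}},"required":["motion"]}

```bash
ls; mkdir -p pics
python3 - <<'E'
from station import *
import cv2,numpy as np
s=state();print(s)
for n in("side","top"):
    d=snapshot(n);np.savez(f"pics/{n}0.npz",**d)
    cv2.imwrite(f"pics/{n}0.png",cv2.resize(d["pixels"][:,:,::-1],None,fx=1.5,fy=1.5,interpolation=cv2.INTER_CUBIC))
    print(n,d["camera_matrix"],d["xyz"],d["rotation"])
E
```

```text
pics
{'time': 0.0, 'joint_positions': array([ 1.15740809,  0.43520298,  0.02496155,  1.57408143, -0.01159458,
        1.13399605, -0.0750929 ]), 'joint_velocities': array([-1.10539130e-03,  1.61703527e-04, -2.36552418e-03, -2.13846595e-04,
       -1.77655872e-03, -4.50530427e-06, -1.50677279e-03]), 'joint_efforts': array([ 1.05362133e-04, -6.67838788e+01,  9.85164978e-01, -3.14455998e+01,
       -6.05165237e-02,  4.28730296e-02,  1.23008590e-04]), 'position': array([ 190.92768489, -594.59507671,  225.96332594]), 'ee_rot': array([ 2.05406403,  0.32334836, -2.05484628]), 'contact_force': array([-0.29945264,  0.0643252 , -0.01802925]), 'torque': array([ 0.02730934, -0.03025702,  0.03665631]), 'opening': 0.9992688328555294}
side [[411.46016977   0.         250.02359691]
 [  0.         411.46016977 193.37648885]
 [  0.           0.           1.        ]] [202.53354283 800.52344113 846.03555136] [-0.64159645  2.62624735 -1.17604094]
top [[476.62599124   0.         249.81720693]
 [  0.         476.62599124 188.2915308 ]
 [  0.           0.           1.        ]] [ 468.8721051    88.77736583 1362.49109381] [-2.15492068  2.21949758 -0.0993976 ]
```

View pics/side0.png

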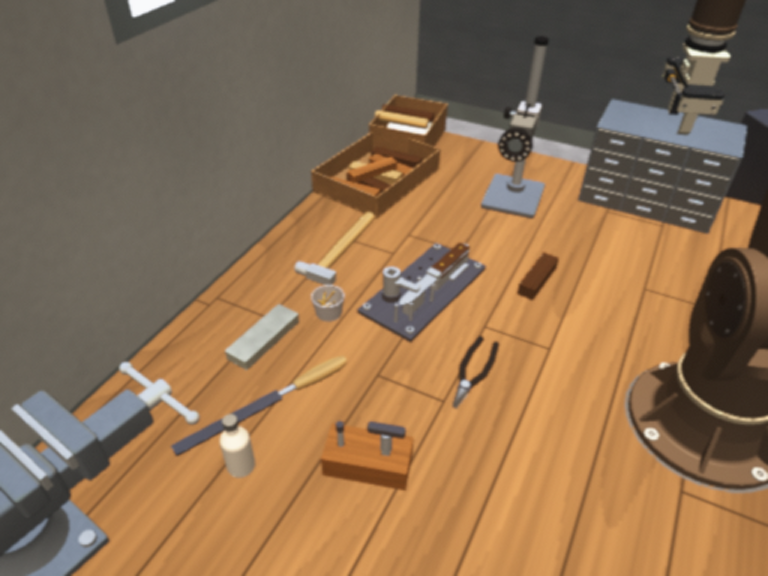

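View pics/top0.png

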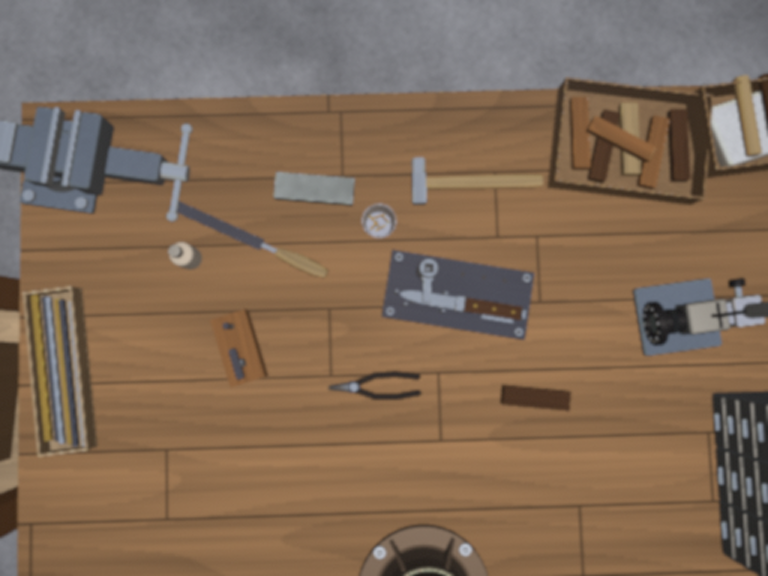

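The side and top views show the fixture around (455,290), the key block around (240,345) and the camera column around (680,315), in 1.5x top pixels. I'll zoom in for exact features.

```bash
cat > h.py <<'E'
import cv2,numpy as np
from scipy.spatial.transform import Rotation as R
class Cam:
    def __init__(s,d):
        s.K=np.array(d["camera_matrix"]);s.t=np.array(d["xyz"]);s.R=R.from_rotvec(d["rotation"]).as_matrix()
        s.px=d["pixels"];s.dep=d["depth"]
    def plane(s,u,v,z):
        r=s.R@np.linalg.inv(s.K)@np.array([u,v,1.]); k=(z-s.t[2])/r[2]; return s.t+k*r
    def ray(s,u,v): return s.R@np.linalg.inv(s.K)@np.array([u,v,1.])
    def proj(s,p):
        q=s.K@(s.R.T@(np.asarray(p,float)-s.t)); return q[:2]/q[2]
    def cloud(s):
        v,u=np.mgrid[:384,:512]; z=s.dep
        c=np.stack([(u-s.K[0,2])/s.K[0,0]*z,(v-s.K[1,2])/s.K[1,1]*z,z],-1)
        return c@s.R.T+s.t
def load(f): return Cam(np.load(f))
def crop(c,u0,v0,u1,v1,name,f):
    cv2.imwrite(name,cv2.resize(c.px[v0:v1,u0:u1,::-1],None,fx=f,fy=f,interpolation=cv2.INTER_NEAREST))
E
python3 - <<'E'
from h import *
t=load("pics/top0.npz");s=load("pics/side0.npz")
crop(t,250,160,360,232,"pics/tf.png",7)
crop(t,135,200,185,262,"pics/tk.png",9)
crop(s,235,155,330,230,"pics/sf.png",8)
crop(s,205,270,285,330,"pics/sk.png",9)
crop(t,415,180,512,240,"pics/tc.png",8)
crop(s,315,20,375,145,"pics/sc.png",4.7)
# depth summary
for n,c in(("t",t),("s",s)):
    P=c.cloud(); print(n,np.mean(c.dep==0))
P=t.cloud()
for v in range(165,230,8): print([int(P[v,u,2]) for u in range(255,360,6)])
E
```

```text
t 0.004175821940104167
s 0.0038706461588541665
[-2, 2, -9, -3, 1, -2, 0, -3, -1, 0, -5, 4, 4, -2, -2, -3, -4, -3]
[2, 9, 22, 18, 12, 74, 9, 14, 6, 5, -4, 1, -2, 0, 2, -1, -1, 0]
[-3, 14, 9, 16, 63, 82, 11, 13, 12, 11, 10, 7, 10, 13, 12, 12, 15, -6]
[-4, 12, 12, 4, 14, 67, 10, 10, 9, 3, 10, 15, 11, 10, 10, 14, 15, -3]
[3, 13, 16, 55, 55, 62, 55, 53, 11, 10, 7, 16, 14, 12, 11, 11, 11, 2]
[14, 9, 5, 11, 8, 10, 13, 51, 63, 64, 63, 60, 63, 58, 61, 63, 11, 1]
[2, 0, 9, 11, 11, 14, 7, 12, 9, 19, 12, 9, 9, 16, 17, 67, 13, 3]
[-2, -1, 2, 0, 0, 0, 3, -2, -1, -2, 5, 11, 11, 9, 4, 15, -6, 2]
[0, -2, 2, 0, 2, -2, 0, -3, 3, -1, 0, -3, 0, -5, 4, 0, -5, 0]
```

View pics/tf.png

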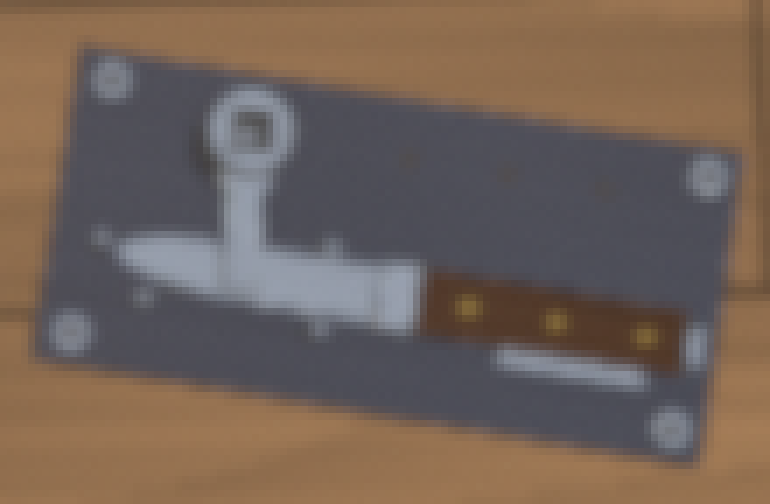

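View pics/tk.png

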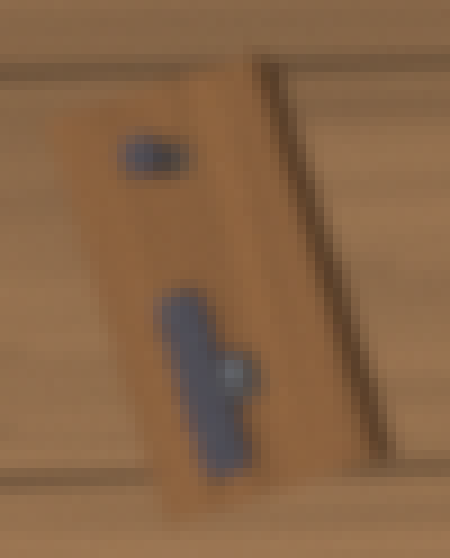

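View pics/sf.png

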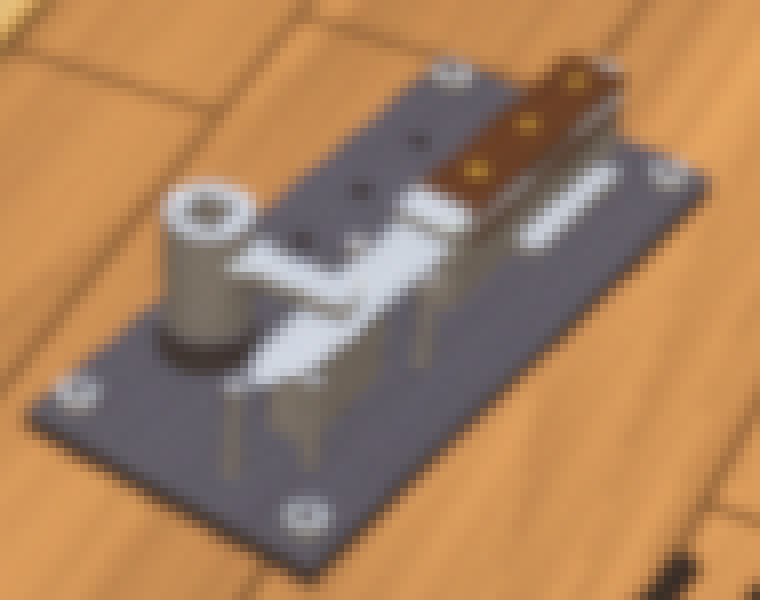

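View pics/sk.png

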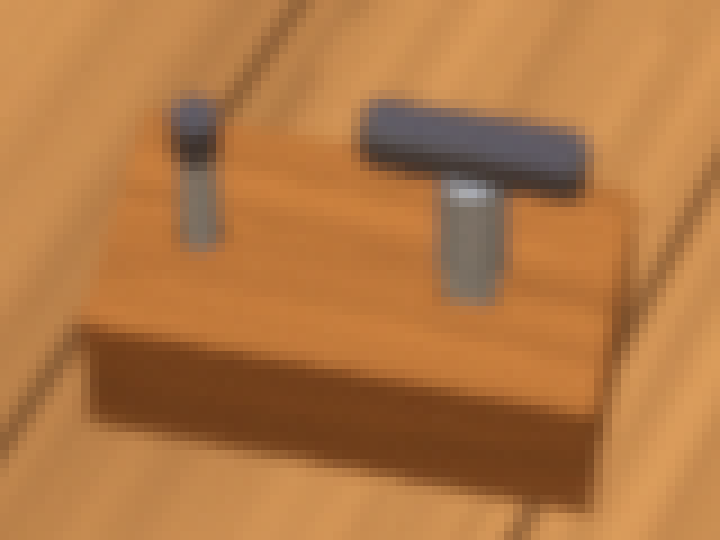

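View pics/tc.png

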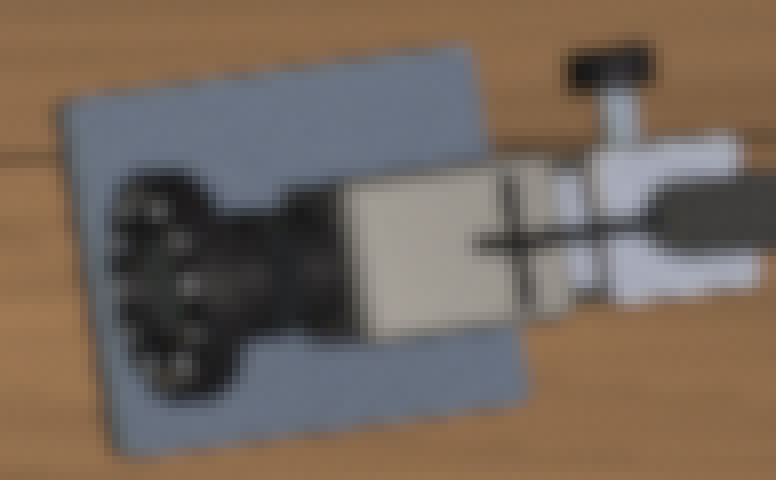

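View pics/sc.png

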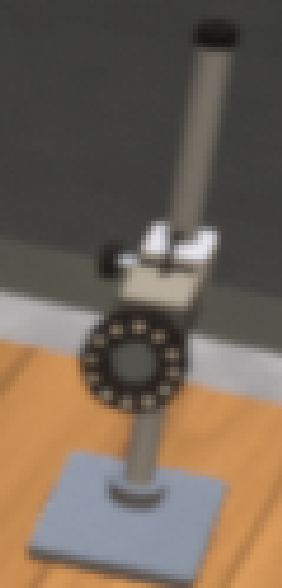

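The crops show these features:
- **Top:** plate corners near crop px (82,48), (740,155), (697,462) and (38,355). Clamp head is at (250,130), handle at (425–680, 270–370).
- **Side:** the ring light is about (134,360) in its crop, and the T-key bar runs from (365,120) to (585,165).

Next I'll measure with masks and contours.

```bash
cat > m1.py <<'E'
from h import *
t=load("pics/top0.npz");s=load("pics/side0.npz")
def mask(c,box,f,F=6):
    u0,v0,u1,v1=box
    im=cv2.resize(c.px[v0:v1,u0:u1],None,fx=F,fy=F,interpolation=cv2.INTER_CUBIC)
    hsv=cv2.cvtColor(im,cv2.COLOR_RGB2HSV).astype(int); m=f(im.astype(int),hsv).astype(np.uint8)
    cs,_=cv2.findContours(m,cv2.RETR_EXTERNAL,cv2.CHAIN_APPROX_NONE)
    k=max(cs,key=cv2.contourArea)[:,0,:].astype(float)
    return (k+.5)/F-.5+np.array([u0,v0]),m
E
python3 - <<'E'
from m1 import *
def rect(k,c,z):
    p=np.array([c.plane(u,v,z)[:2] for u,v in k]).astype(np.float32)
    return cv2.minAreaRect(p)
# plate: non-wood = low saturation
k,m=mask(t,(250,160,360,232),lambda i,h:(i[...,0]-i[...,2]<15))
cv2.imwrite("pics/m_plate.png",m*255)
print("plate top z12",rect(k,t,12))
k,m=mask(s,(235,155,330,230),lambda i,h:(i[...,0]-i[...,2]<20))
cv2.imwrite("pics/m_plates.png",m*255)
print("plate side z12",rect(k,s,12))
for n,c,b in(("t",t,(305,190,352,222)),("s",s,(280,160,318,190))):
    k,m=mask(c,b,lambda i,h:(i[...,0]-i[...,2]>25)&(h[...,2]<140)&(h[...,0]<15))
    cv2.imwrite(f"pics/m_h{n}.png",m*255); print("handle",n,rect(k,c,62), )
# socket hole: dark centroid in ring
for n,c,b in(("t",t,(279,171,293,183)),("s",s,(254,175,270,190))):
    i=c.px[b[1]:b[3],b[0]:b[2]].mean(2).astype(int);print(n);print(i)
E
```

```text
plate top z12 ((548.058837890625, -86.00296020507812), (273.0051574707031, 127.06391143798828), 79.16435241699219)
plate side z12 ((565.6776733398438, -86.14315795898438), (276.3397521972656, 163.6481170654297), 79.2266616821289)
handle t ((517.0844116210938, -142.720947265625), (99.8061752319336, 22.780284881591797), 79.0943603515625)
handle s ((520.2271118164062, -137.06436157226562), (111.6147689819336, 78.19596862792969), 64.13646697998047)
t
[[ 82  81  82  86  89  90  91  92  93  95  95  94  95  96]
 [ 81  81  85  91 103 112 116 116 111 101  92  86  84  86]
 [ 81  85  96 113 130 142 146 146 139 128 111  95  83  80]
 [ 82  94 116 136 143 147 149 151 151 147 135 115  93  82]
 [ 85 110 136 143 136 128 127 130 134 140 143 134 109  87]
 [ 94 125 146 143 121 101  95  95  99 116 140 145 122  94]
 [ 99 134 151 142 117  97  90  85  83 104 137 148 128 100]
 [101 137 152 143 123 113 112 100  88 105 136 147 130 103]
 [ 97 133 150 142 126 123 122 108  93 107 135 145 128 102]
 [ 90 124 142 138 125 121 119 108  98 112 137 142 122  95]
 [ 80 109 130 136 130 128 128 124 122 130 140 136 112  90]

[... 367 characters left out ...]
 193 201 196 172 148 137 128]
 [125 160 193 200 175 138 117 123 138 160 190 207 188 149 128 115]
 [133 164 190 187 153 117 105 108 118 148 187 205 181 133 110 103]
 [135 149 177 187 170 144 127 121 143 181 203 196 161 115 100  99]
 [134 129 150 179 189 182 167 159 181 201 195 169 129 104 101  99]
 [133 118 117 138 162 175 180 179 181 176 153 128 120 126 120 107]
 [132 115 104 109 121 130 136 138 133 126 117 124 154 175 165 134]
 [131 114 103 105 108 111 113 113 111 113 125 155 189 205 198 174]
 [132 114 104 105 109 111 112 112 114 130 159 190 207 214 212 204]
 [131 115 102 105 109 110 113 112 120 147 178 193 199 203 208 211]
 [131 115 104 104 108 112 111 111 114 124 137 141 146 159 182 197]]
```

Run:
```python
import cv2,numpy as np
a=[cv2.imread(f"pics/m_{n}.png") for n in("plate","plates","ht","hs")]
W=max(x.shape[1] for x in a[:2]);H=a[0].shape[0]+a[2].shape[0]
o=np.full((700,1400,3),90,np.uint8)
x=0
for i,(im,p) in enumerate(zip(a,[(0,0),(0,680),(450,0),(460,680)])): o[p[0]:p[0]+im.shape[0],p[1]:p[1]+im.shape[1]]=im
cv2.imwrite("pics/mm.png",cv2.resize(o,(800,400)))
```

```text
(no output)
```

View pics/mm.png

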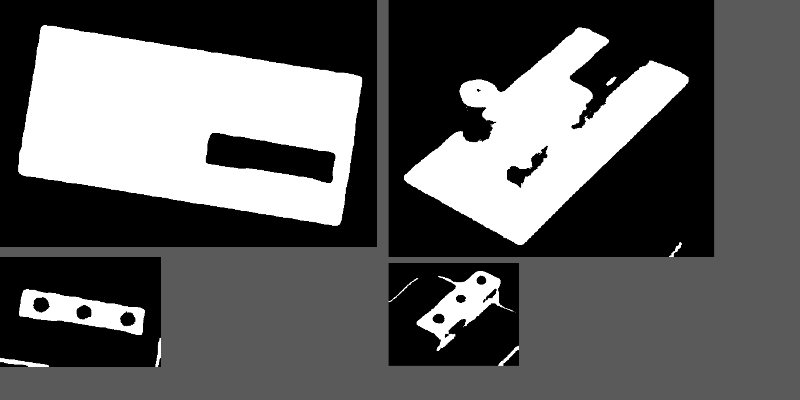

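Plate yaw is 79.16° and handle yaw is 79.09°, so they agree. Next I'll triangulate the socket, rivets, key and lens from both views.

```bash
cat >> m1.py <<'E'
def tri(pt,ps,c1=t,c2=s):
    A=[];b=[]
    for c,p in((c1,pt),(c2,ps)):
        d=c.ray(*p);d/=np.linalg.norm(d);M=np.eye(3)-np.outer(d,d);A.append(M);b.append(M@c.t)
    x=np.linalg.solve(sum(A),sum(b));
    return x.round(1),np.linalg.norm(A[0]@x-b[0]).round(2)*2
def blobs(c,box,f,F=6,amin=30):
    u0,v0,u1,v1=box
    im=cv2.resize(c.px[v0:v1,u0:u1],None,fx=F,fy=F,interpolation=cv2.INTER_CUBIC)
    hsv=cv2.cvtColor(im,cv2.COLOR_RGB2HSV).astype(int); m=f(im.astype(int),hsv).astype(np.uint8)
    n,l,st,ce=cv2.connectedComponentsWithStats(m)
    return [((ce[i]+.5)/F-.5+[u0,v0],st[i,4]/F/F) for i in range(1,n) if st[i,4]>amin],m
E
python3 - <<'E'
from m1 import *
np.set_printoptions(suppress=True,precision=2)
T=(285.5,178.0);S=(260.8,181.0)
print("socket",tri(T,S),t.plane(*T,78),s.plane(*S,78))
# rivets yellow
riv={}
for n,c,b in(("t",t,(310,198,348,212)),("s",s,(288,162,312,182))):
    r,m=blobs(c,b,lambda i,h:(h[...,0]>17)&(h[...,0]<32)&(h[...,1]>110)&(i[...,0]>100))
    if n=="s": r,m=blobs(c,b,lambda i,h:(h[...,0]>17)&(h[...,0]<32)&(h[...,1]>150)&(i[...,0]>100))
    print(n,[(x.round(1),a.round(1),c.plane(*x,62).round(1)) for x,a in r])
# key bar: gray-blue
for n,c,b in(("t",t,(150,230,166,256)),("s",s,(243,278,273,294))):
    k,m=mask(c,b,lambda i,h:(i[...,0]-i[...,2]<8)&(h[...,2]<125))
    cv2.imwrite(f"pics/m_k{n}.png",m*255)
    p=np.array([c.plane(u,v,106)[:2] for u,v in k]).astype(np.float32)
    print("key",n,cv2.minAreaRect(p),k.min(0),k.max(0))
# block top face
k,m=mask(t,(135,200,185,262),lambda i,h:(h[...,1]>112)&(h[...,2]>105)|(h[...,2]<60))
cv2.imwrite("pics/m_b.png",m*255)
print("stand")
k,m=mask(t,(410,175,512,245),lambda i,h:(i[...,2]-i[...,0]>8))
cv2.imwrite("pics/m_st.png",m*255)
P=s.cloud()
for c,b,n in((s,(328,80,362,115),"s"),(t,(425,198,470,235),"t")):
  P=c.cloud()[b[1]:b[3],b[0]:b[2]]; print(n)
  for r in range(0,P.shape[0],4): print([tuple(P[r,q].round().astype(int)) for q in range(0,P.shape[1],5)])
E
```

```text
socket (array([595.2, -26.2,  77.4]), np.float64(1.16)) [594.55 -26.37  78.  ] [595.37 -25.33  78.  ]
t [(array([316.5, 203.4]), np.float64(6.5), array([ 523.9, -110.1,   62. ])), (array([329. , 205.6]), np.float64(4.9), array([ 516.8, -144. ,   62. ])), (array([341.8, 207.6]), np.float64(5.3), array([ 510.3, -178.9,   62. ]))]
s [(array([294.1, 175.8]), np.float64(1.4), array([ 525.5, -110.3,   62. ]))]
key t ((434.102783203125, 314.21051025390625), (50.32430648803711, 18.092426300048828), 15.446702003479004) [153.08 232.92] [161.92 251.58]
key s ((432.63623046875, 322.1854248046875), (49.80023956298828, 11.306309700012207), 16.175127029418945) [246.08 281.58] [268.75 289.08]
stand
s
[(np.int64(1076), np.int64(-2268), np.int64(-702)), (np.int64(1038), np.int64(-2282), np.int64(-700)), (np.int64(994), np.int64(-2268), np.int64(-684)), (np.int64(505), np.int64(-438), np.int64(233)), (np.int64(491), np.int64(-443), np.int64(234)), (np.int64(477), np.int64(-452), np.int64(233)), (np.int64(466), np.int64(-478), np.int64(224))]
[(np.int64(1092), np.int64(-2339), np.int64(-773)), (np.int64
[... 6212 characters left out ...]
p.int64(440), np.int64(-463), np.int64(17)), (np.int64(440), np.int64(-478), np.int64(16)), (np.int64(440), np.int64(-492), np.int64(17)), (np.int64(439), np.int64(-507), np.int64(15)), (np.int64(439), np.int64(-519), np.int64(20)), (np.int64(438), np.int64(-532), np.int64(22))]
[(np.int64(430), np.int64(-426), np.int64(0)), (np.int64(430), np.int64(-434), np.int64(17)), (np.int64(430), np.int64(-449), np.int64(16)), (np.int64(429), np.int64(-461), np.int64(20)), (np.int64(429), np.int64(-477), np.int64(16)), (np.int64(428), np.int64(-492), np.int64(14)), (np.int64(427), np.int64(-511), np.int64(3)), (np.int64(427), np.int64(-529), np.int64(-4)), (np.int64(426), np.int64(-541), np.int64(0))]
```

Run:
```python
from m1 import *
import station
print([ (n,getattr(station,n)) for n in dir(station) if not n.startswith('_') and not callable(getattr(station,n))][:20])
st=station.state();print([k for k in st])
Rm=R.from_rotvec(st["ee_rot"]).as_matrix();print(Rm.round(3))
a=[cv2.resize(cv2.imread(f"pics/m_{n}.png"),None,fx=f,fy=f) for n,f in(("kt",2),("ks",2),("st",1))]
o=np.full((440,800,3),90,np.uint8);x=0
for im in a: im=im[:440,:800-x];o[:im.shape[0],x:x+im.shape[1]]=im;x+=im.shape[1]+5
cv2.imwrite("pics/mk.png",o)
crop(t,146,226,170,260,"pics/tk2.png",17)
crop(s,240,274,278,312,"pics/sk2.png",15)
```

```text
[('pinch_z', 18.8)]
['time', 'joint_positions', 'joint_velocities', 'joint_efforts', 'position', 'ee_rot', 'contact_force', 'torque', 'opening']
[[-0.001  0.306 -0.952]
 [ 0.001 -0.952 -0.306]
 [-1.    -0.001  0.   ]]
```

View pics/mk.png

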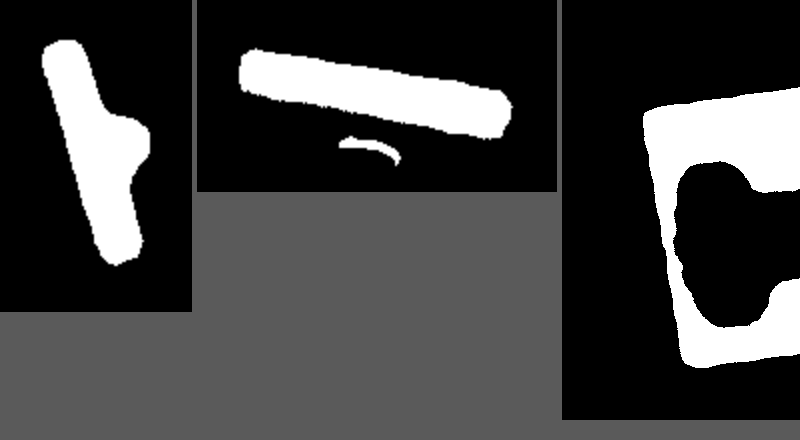

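View pics/tk2.png

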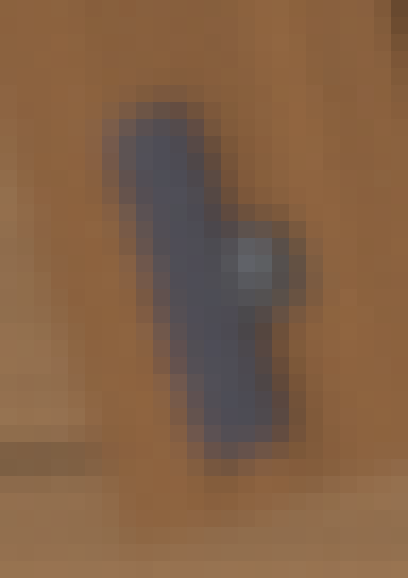

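View pics/sk2.png

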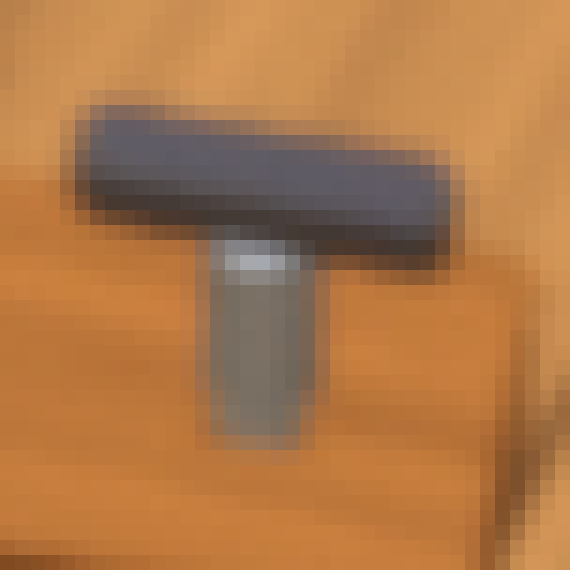

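Top crop: bar centre about (196,286). Side crop: bar top-face centre about (267,166). I'll triangulate these and cross-check against block features and depth.

Run:
```python
from m1 import *
np.set_printoptions(suppress=True,precision=1)
T=(157.0,242.3);S=(257.3,284.6)
print("key",tri(T,S),t.plane(*T,106),s.plane(*S,106))
# yaw from two edge lines: bar long edges, side: top edge (90,105)->(440,155) 
f=lambda x,y:(240+x/15-.5,274+y/15-.5)
for a,b in(((100,106),(435,150)),((95,180),(440,232))):
    p=s.plane(*f(*a),106);q=s.plane(*f(*b),106);d=p-q;print("yaw s",np.degrees(np.arctan2(d[1],d[0])))
g=lambda x,y:(146+x/17-.5,226+y/17-.5)
for a,b in(((112,150),(195,440)),):
    p=t.plane(*g(*a),106);q=t.plane(*g(*b),106);d=p-q;print("yaw t",np.degrees(np.arctan2(d[1],d[0])))
# shank center in side at z~65: crop (262,340)
print("shank side z60", s.plane(*f(262,440),50))
# block top dark edge in top image (from tk crop 9x): right edge bottom line
h=lambda x,y:(135+x/9-.5,200+y/9-.5)
p=t.plane(*h(258,65),45);q=t.plane(*h(368,470),45);d=p-q;print("block yaw",np.degrees(np.arctan2(d[1],d[0])))
p=t.plane(*h(50,125),45);q=t.plane(*h(165,520),45);d=p-q;print("block yaw",np.degrees(np.arctan2(d[1],d[0])))
k=lambda x,y:(205+x/9-.5,270+y/9-.5)
c=[s.plane(*k(*a),45) for a in((85,328),(598,413),(635,195),(150,112))];print(np.array(c)[:,:2]);d=c[0]-c[1];print(np.degrees(np.arctan2(d[1],d[0])),np.mean(c,0))
# punch top: side crop(195,108)/top crop(140,152), z = 18?+76
print("punch",tri(h(143,152),k(195,108)))
# depth at bar
P=t.cloud();
for v in range(234,251,4): print([P[v,u].round().astype(int).tolist() for u in range(153,162,2)])
# strip beside handle
cf=lambda x,y:(250+x/7-.5,160+y/7-.5); sf=lambda x,y:(235+x/8-.5,155+y/8-.5)
print("strip",tri(cf(500,360),sf(535,240)),tri(cf(642,378),sf(610,172)))
print("stop",tri(cf(697,345),sf(608,68)))
print("bolster front corner", t.plane(*cf(375,295),62), "spine/edge", t.plane(*cf(380,262),62),t.plane(*cf(372,325),62))
# ring
sc=lambda x,y:(315+x/4.7-.5,20+y/4.7-.5)
tc=lambda x,y:(415+x/8-.5,180+y/8-.5)
d=s.ray(*sc(134,360)); kk=(-372-s.t[1])/d[1]; print("ring side", s.t+kk*d)
m=P=s.cloud()[84:112,328:362].reshape(-1,3); m=m[(m[:,1]>-385)&(m[:,1]<-355)&(m[:,2]>150)]
A=np.c_[m[:,0],m[:,2],np.ones(len(m))];w=np.linalg.lstsq(A,m[:,1],rcond=None)[0];print("ring plane y=ax+bz+c",w,m.mean(0),m.min(0),m.max(0),len(m))
for a,b in(((70,105),(470,45)),((120,455),(525,405)),((65,105),(118,455)),((350,182),(550,160)),((365,340),(565,318))):
    p=t.plane(*tc(*a),15);q=t.plane(*tc(*b),15);d=q-p;print("stand dir",np.degrees(np.arctan2(d[1],d[0])))
```

```text
key (array([433.2, 319. , 104.2]), np.float64(1.44)) [432.6 318.4 106. ] [433.4 320.4 106. ]
yaw s 18.424105238041765
yaw s 17.22678187598113
yaw t 15.132521677196115
shank side z60 [429.5 328.3  50. ]
block yaw 14.206786138183517
block yaw 15.440268759388978
[[512.7 376.9]
 [389.3 339.7]
 [407.8 278.3]
 [531.3 313.4]]
16.812802523397533 [460.3 327.1  45. ]
punch (array([501.4, 337.2,  94.4]), np.float64(0.74))
[[455, 329, 103], [454, 324, 105], [454, 319, 102], [453, 325, 40], [453, 319, 42]]
[[444, 329, 103], [444, 324, 105], [444, 319, 101], [442, 324, 45], [442, 318, 46]]
[[432, 341, 42], [434, 323, 107], [433, 318, 106], [433, 314, 101], [432, 312, 84]]
[[421, 341, 43], [423, 324, 103], [423, 319, 102], [423, 313, 106], [422, 310, 95]]
[[410, 341, 46], [410, 336, 44], [413, 319, 103], [412, 314, 106], [412, 309, 102]]
strip (array([ 504.7, -127.5,   22.9]), np.float64(1.4)) (array([ 495.8, -185.4,   18. ]), np.float64(1.32))
stop (array([ 506.9, -200. ,   56. ]), np.float64(0.32))
bolster front corner [529.8 -73.6  62. ] spine/edge [542.7 -76.   62. ] [518.1 -71.9  62. ]
ring side [ 481.2 -372.   212.5]
ring plane y=ax+bz+c [   0.1   -0.  -417.9] [ 479.9 -374.   210.7] [ 445.3 -384.6  172.4] [ 516.  -364.2  246.2] 398
stand dir -83.1934601656811
stand dir -84.78188400921677
stand dir -174.69481607947537
stand dir -85.45798149313102
stand dir -85.50495520324527
```

```bash
cat > go.py <<'E'
import sys,numpy as np
from scipy.spatial.transform import Rotation as R
from station import *
np.set_printoptions(suppress=True,precision=4)
def go(p,yaw=None):
    s=state();Rm=R.from_rotvec(s["ee_rot"]).as_matrix();d=np.array(p)-s["position"]
    print("t",s["time"].__round__(2),"pos",s["position"].round(1),"yaw_y",np.degrees(np.arctan2(Rm[1,1],Rm[0,1])).round(2),"tilt",Rm[:,0].round(4),"F",s["contact_force"].round(1),"M",s["torque"].round(2),"open",round(s["opening"],3),"q",s["joint_positions"].round(2))
    print(" tool shift m",Rm.T@d/1000,"rows@40mm",np.ceil(np.linalg.norm(d)/40))
    if yaw is not None:
        a=np.radians(yaw);x=np.array([0,0,-1.]);y=np.array([np.cos(a),np.sin(a),0]);Rt=np.c_[x,y,np.cross(x,y)]
        print(" tool rot",R.from_matrix(Rm.T@Rt).as_rotvec())
if __name__=="__main__":
    v=[float(x) for x in sys.argv[1:]]; go(v[:3],v[3] if len(v)>3 else None)
E
python3 go.py 430 -100 226 -74.8
```

```text
t 0.1 pos [ 191.  -594.6  226. ] yaw_y -72.2 tilt [-0.0006  0.0013 -1.    ] F [0.6 0.4 0.3] M [0.02 0.04 0.01] open 0.999 q [ 1.16  0.44  0.02  1.57 -0.01  1.13 -0.08]
 tool shift m [ 0.0006 -0.3978 -0.3788] rows@40mm 14.0
 tool rot [0.0455 0.0002 0.0014]
```

Request:
jog_arm(
  motion=[
    {"xyz": [0,-0.02,-0.02]},
    {"xyz": [0,-0.034,-0.032]},
    {"xyz": [0,-0.034,-0.032]},
    {"xyz": [0,-0.034,-0.032]},
    {"xyz": [0,-0.034,-0.032]},
    {"xyz": [0,-0.034,-0.032]},
    {"xyz": [0,-0.034,-0.032]},
    {"xyz": [0,-0.034,-0.032]},
    {"xyz": [0,-0.034,-0.032]},
    {"xyz": [0,-0.034,-0.032]},
    {"xyz": [0,-0.034,-0.032]},
    {"xyz": [0,-0.034,-0.032],"delta_rot": [0.045,0,0]},
  ],
)

```text
$.motion[0]: bad value
```

```bash
python3 go.py 433 319.3 190 -74.8
```

```text
t 0.1 pos [ 191.  -594.6  226. ] yaw_y -72.2 tilt [-0.0006  0.0013 -1.    ] F [0.6 0.4 0.3] M [0.02 0.04 0.01] open 0.999 q [ 1.16  0.44  0.02  1.57 -0.01  1.13 -0.08]
 tool shift m [ 0.0371 -0.7961 -0.5099] rows@40mm 24.0
 tool rot [0.0455 0.0002 0.0014]
```

Both fields are needed in each row.

Request:
jog_arm(
  motion=[
    {"xyz": [0,-0.02,-0.02],"delta_rot": [0,0,0]},
    {"xyz": [0,-0.034,-0.032],"delta_rot": [0,0,0]},
    {"xyz": [0,-0.034,-0.032],"delta_rot": [0,0,0]},
    {"xyz": [0,-0.034,-0.032],"delta_rot": [0,0,0]},
    {"xyz": [0,-0.034,-0.032],"delta_rot": [0,0,0]},
    {"xyz": [0,-0.034,-0.032],"delta_rot": [0,0,0]},
    {"xyz": [0,-0.034,-0.032],"delta_rot": [0,0,0]},
    {"xyz": [0,-0.034,-0.032],"delta_rot": [0,0,0]},
    {"xyz": [0,-0.034,-0.032],"delta_rot": [0,0,0]},
    {"xyz": [0,-0.034,-0.032],"delta_rot": [0,0,0]},
    {"xyz": [0,-0.034,-0.032],"delta_rot": [0,0,0]},
    {"xyz": [0,-0.034,-0.032],"delta_rot": [0.045,0,0]},
  ],
)

```text
time: 1.3
position: [425.1, -104.5, 226.7]
ee_rot: [2.08, 0.277, -2.08]
contact_force: [1.0, 0.2, -0.4]
opening: 1.002
```

```bash
python3 go.py 433 319.3 190 -74.8
```

```text
t 1.3 pos [ 425.1 -104.5  226.7] yaw_y -74.8 tilt [-0.     -0.0002 -1.    ] F [ 1.   0.2 -0.4] M [-0.07 -0.07  0.  ] open 1.002 q [ 0.41  0.15 -0.32  1.98  0.06  1.02 -1.25]
 tool shift m [ 0.0366 -0.4069 -0.1187] rows@40mm 11.0
 tool rot [-0.      0.0001 -0.0002]
```

Request:
jog_arm(
  motion=[
    {"xyz": [0,-0.021,-0.006],"delta_rot": [0,0,0]},
    {"xyz": [0,-0.035,-0.01],"delta_rot": [0,0,0]},
    {"xyz": [0,-0.039,-0.0115],"delta_rot": [0,0,0]},
    {"xyz": [0,-0.039,-0.0115],"delta_rot": [0,0,0]},
    {"xyz": [0,-0.039,-0.0115],"delta_rot": [0,0,0]},
    {"xyz": [0,-0.039,-0.0115],"delta_rot": [0,0,0]},
    {"xyz": [0,-0.039,-0.0115],"delta_rot": [0,0,0]},
    {"xyz": [0,-0.039,-0.0115],"delta_rot": [0,0,0]},
    {"xyz": [0,-0.039,-0.0115],"delta_rot": [0,0,0]},
    {"xyz": [0.01,-0.039,-0.0115],"delta_rot": [0,0,0]},
    {"xyz": [0.014,-0.026,-0.0075],"delta_rot": [0,0,0]},
    {"xyz": [0.012,-0.013,-0.0037],"delta_rot": [0,0,0]},
  ],
)

```text
time: 2.5
position: [432.0, 320.8, 189.9]
ee_rot: [2.078, 0.282, -2.079]
contact_force: [-0.7, -0.5, 0.2]
opening: 0.997
```

Run:
```python
from go import *
import cv2
from h import *
go([433.2,319.3,94],-74.8)
for n in("side","top"):
    d=snapshot(n);np.savez(f"pics/{n}1.npz",**d);c=Cam(d)
    if n=="side": crop(c,180,200,330,320,"pics/s1.png",5)
    else: crop(c,110,190,210,265,"pics/t1.png",8)
    print(n,c.proj(state()["position"]))
```

```text
t 2.5 pos [432.  320.8 189.9] yaw_y -74.61 tilt [-0.0008  0.0011 -1.    ] F [-0.7 -0.5  0.2] M [-0.04  0.05 -0.  ] open 0.997 q [-0.32  0.39 -0.56  1.8   0.24  1.02 -2.27]
 tool shift m [ 0.0959  0.0018 -0.0008] rows@40mm 3.0
 tool rot [0.0034 0.0005 0.0013]
side [258.6132 261.0837]
top [150.483 243.974]
```

View pics/s1.png

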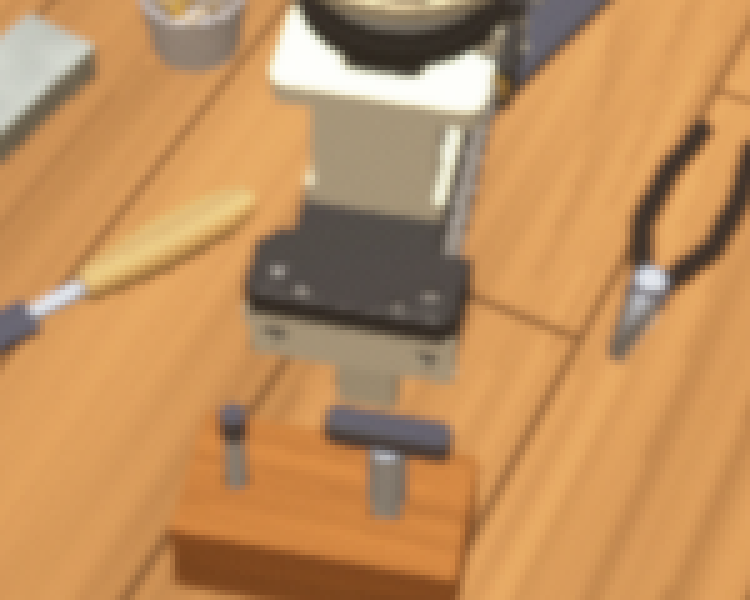

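View pics/t1.png

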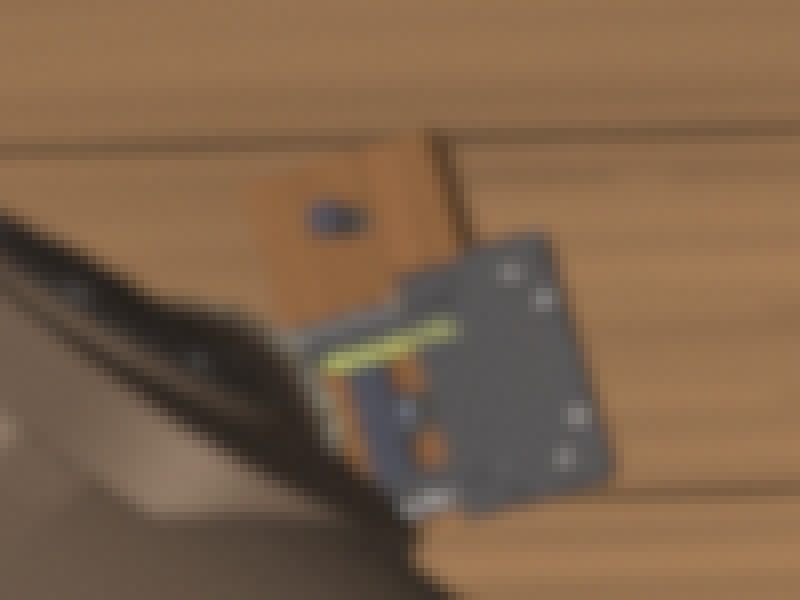

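The gripper is right above the key: the bar spans x 325–450 in the side crop with the finger centred at 368–395. I'll descend onto the bar and close.

Request:
jog_arm(
  motion=[
    {"xyz": [0.02,0.001,0],"delta_rot": [0.003,0,0.001]},
    {"xyz": [0.035,0.001,-0.001],"delta_rot": [0,0,0]},
    {"xyz": [0.025,0,0],"delta_rot": [0,0,0]},
    {"xyz": [0.012,0,0],"delta_rot": [0,0,0]},
    {"xyz": [0.005,0,0],"delta_rot": [0,0,0]},
    {"xyz": [0,0,0],"delta_rot": [0,0,0]},
  ],
)

```text
time: 3.2
position: [434.8, 315.8, 94.1]
ee_rot: [2.081, 0.273, -2.081]
contact_force: [0.3, -0.6, -0.2]
opening: 1.001
```

Request:
jog_arm(
  motion=[
    {"xyz": [0,0,0],"delta_rot": [0,0,0]},
    {"xyz": [0,0,0],"delta_rot": [0,0,0]},
    {"xyz": [0,0,0],"delta_rot": [0,0,0]},
    {"xyz": [0,0,0],"delta_rot": [0,0,0]},
    {"xyz": [0,0,0],"delta_rot": [0,0,0]},
    {"xyz": [0,0,0],"delta_rot": [0,0,0]},
    {"xyz": [0,0,0],"delta_rot": [0,0,0]},
    {"xyz": [0,0,0],"delta_rot": [0,0,0]},
  ],
  fingers=1,
  newtons=45,
)

```text
time: 4.0
position: [434.5, 316.0, 93.7]
ee_rot: [2.081, 0.274, -2.081]
contact_force: [0.5, -0.3, -0.6]
opening: 0.357
```

Run:
```python
from go import *
from h import *
go([433.2,319.3,180],-74.8)
d=snapshot("side");np.savez("pics/side2.npz",**d);c=Cam(d)
crop(c,215,240,305,315,"pics/s2.png",8)
```

```text
t 4.0 pos [434.5 316.   93.7] yaw_y -74.95 tilt [ 0.0002 -0.001  -1.    ] F [ 0.5 -0.3 -0.6] M [ 0.03 -0.    0.01] open 0.357 q [-0.35  0.5  -0.51  1.91  0.33  0.82 -2.35]
 tool shift m [-0.0863 -0.0034  0.0004] rows@40mm 3.0
 tool rot [-0.0026  0.0001 -0.0011]
```

View pics/s2.png

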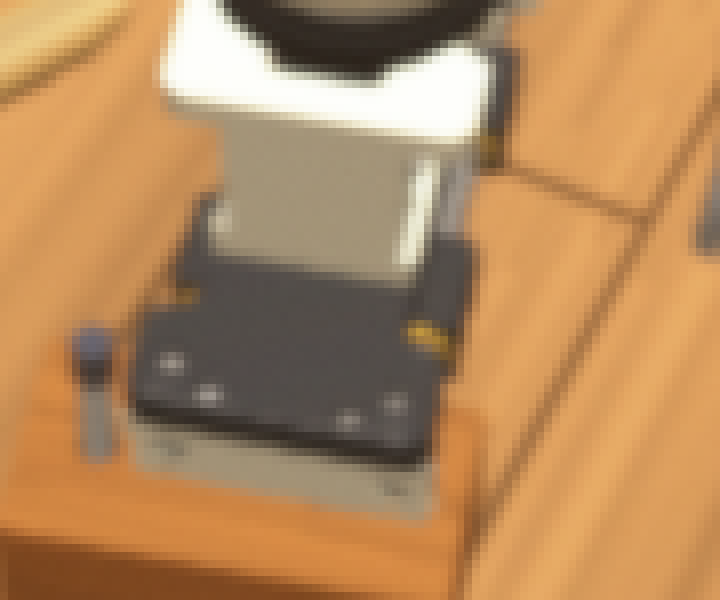

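The fingers are still closing; the gripper hides the bar in this view.

Request:
jog_arm(
  motion=[
    {"xyz": [0,0,0],"delta_rot": [0,0,0]},
    {"xyz": [0,0,0],"delta_rot": [0,0,0]},
    {"xyz": [0,0,0],"delta_rot": [0,0,0]},
    {"xyz": [0,0,0],"delta_rot": [0,0,0]},
    {"xyz": [0,0,0],"delta_rot": [0,0,0]},
  ],
)

```text
time: 4.55
position: [434.4, 316.6, 93.7]
ee_rot: [2.081, 0.275, -2.081]
contact_force: [-1.0, 3.2, -1.4]
opening: 0.154
```

```bash
python3 go.py 434.5 316 180 -74.8
```

```text
t 4.55 pos [434.4 316.6  93.7] yaw_y -74.93 tilt [ 0.0002 -0.0003 -1.    ] F [-1.   3.2 -1.4] M [0.85 0.21 0.02] open 0.154 q [-0.35  0.5  -0.51  1.91  0.33  0.82 -2.35]
 tool shift m [-0.0863  0.0006  0.    ] rows@40mm 3.0
 tool rot [-0.0022 -0.0002 -0.0003]
```

Opening 0.154 is about 14.2 mm, so the bar is gripped. Lifting.

Request:
jog_arm(
  motion=[
    {"xyz": [0,0,0],"delta_rot": [0,0,0]},
    {"xyz": [0,0,0],"delta_rot": [0,0,0]},
    {"xyz": [-0.005,0,0],"delta_rot": [0,0,0]},
    {"xyz": [-0.01,0,0],"delta_rot": [0,0,0]},
    {"xyz": [-0.015,0,0],"delta_rot": [0,0,0]},
    {"xyz": [-0.02,0,0],"delta_rot": [0,0,0]},
    {"xyz": [-0.025,0,0],"delta_rot": [0,0,0]},
    {"xyz": [-0.02,0,0],"delta_rot": [0,0,0]},
    {"xyz": [-0.01,0,0],"delta_rot": [0,0,0]},
    {"xyz": [0,0,0],"delta_rot": [0,0,0]},
    {"xyz": [0,0,0],"delta_rot": [0,0,0]},
  ],
)

```text
time: 5.65
position: [434.4, 315.4, 198.2]
ee_rot: [2.08, 0.272, -2.081]
contact_force: [-0.2, -0.9, -2.0]
opening: 0.147
```

Run:
```python
from go import *
from h import *
go([595,-26.2,200],-100.8)
d=snapshot("side");np.savez("pics/side3.npz",**d);c=Cam(d)
crop(c,215,230,305,305,"pics/s3.png",8)
```

```text
t 5.65 pos [434.4 315.4 198.2] yaw_y -74.98 tilt [-0.0001 -0.002  -1.    ] F [-0.2 -0.9 -2. ] M [-0.03  0.02 -0.  ] open 0.147 q [-0.3   0.38 -0.56  1.79  0.23  1.04 -2.26]
 tool shift m [-0.0011  0.3716 -0.0666] rows@40mm 10.0
 tool rot [ 0.4507  0.0001 -0.002 ]
```

View pics/s3.png

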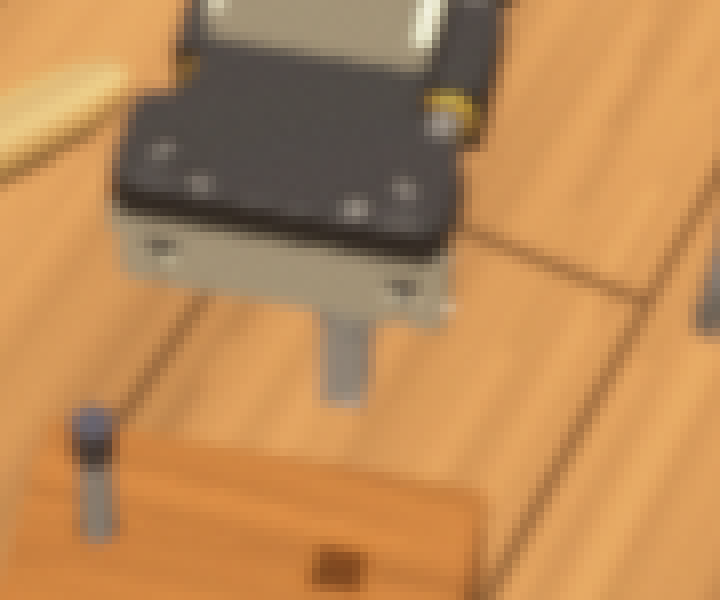

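The key is lifted; its foot is at about crop (343,400) and the empty hole at (338,567).

Run:
```python
from go import *
from h import *
c=load("pics/side3.npz")
f=lambda x,y:(215+x/8-.5,230+y/8-.5)
print("hole",c.plane(*f(338,568),45))
s=state();Rm=R.from_rotvec(s["ee_rot"]).as_matrix()
for p in((344,400),(345,360)):
    # intersect with vertical plane containing tcp, normal = tool y
    r=c.ray(*f(*p));n=Rm[:,1];k=n@(s["position"]-c.t)/(n@r);q=c.t+k*r;print(q.round(1),"tool rel",(Rm.T@(q-s["position"])).round(1))
b=c.px[262:284,248:268].astype(int);print((b[...,0]-b[...,2])[::2])
```

```text
hole [434.0678 320.1142  45.    ]
[435.5 315.5 117. ] tool rel [80.8  0.  -1.5]
[435.5 315.6 134.5] tool rel [63.2 -0.  -1.4]
[[ 44  44  43  44  43  44  44  43  42  42  41  40  38  36  33  31  30  29
   27  25]
 [ 44  44  44  44  44  43  44  45  45  44  44  44  44  44  43  41  40  40
   40  42]
 [ 50  47  46  45  45  45  44  45  44  44  44  44  44  44  44  40  32  26
   33  41]
 [112 107 100  93  83  75  58  43  40  41  41  43  44  44  45  46  45  44
   44  45]
 [126 127 127 128 127 120  93  54  30  27  27  28  34  53  76  87  90  85
   72  63]
 [127 127 129 127 125 119  99  61  32  25  23  23  35  75 111 124 127 124
  121 117]
 [128 129 127 125 124 119  99  60  32  25  25  25  39  85 119 126 125 122
  121 121]
 [129 127 126 124 125 121 100  62  33  25  25  26  43  89 119 124 121 120
  122 123]
 [125 125 125 126 127 123 101  62  33  26  26  31  59  99 119 122 121 122
  123 124]
 [125 125 125 128 128 127 115  95  77  66  59  58  84 114 120 121 122 124
  124 125]
 [126 127 129 128 128 130 127 127 127 126 126 123 121 121 122 123 124 125
  126 126]]
```

Request:
jog_arm(
  motion=[
    {"xyz": [0,0.02,-0.004],"delta_rot": [0,0,0]},
    {"xyz": [0,0.036,-0.006],"delta_rot": [0,0,0]},
    {"xyz": [0,0.036,-0.007],"delta_rot": [0,0,0]},
    {"xyz": [0,0.036,-0.007],"delta_rot": [0,0,0]},
    {"xyz": [0,0.036,-0.007],"delta_rot": [0,0,0]},
    {"xyz": [0,0.036,-0.007],"delta_rot": [0,0,0]},
    {"xyz": [0,0.036,-0.007],"delta_rot": [0,0,0]},
    {"xyz": [0,0.036,-0.007],"delta_rot": [0,0,0]},
    {"xyz": [0,0.036,-0.006],"delta_rot": [0,0,0]},
    {"xyz": [0,0.036,-0.005],"delta_rot": [0,0,0]},
    {"xyz": [0,0.02,-0.003],"delta_rot": [0,0,0]},
    {"xyz": [0,0.008,-0.001],"delta_rot": [0,0,0]},
  ],
)

```text
time: 6.9
position: [595.6, -28.9, 197.4]
ee_rot: [2.08, 0.269, -2.085]
contact_force: [-0.5, -0.3, -2.3]
opening: 0.148
```

Request:
jog_arm(
  motion=[
    {"xyz": [0,0,0],"delta_rot": [0.09,0,0]},
    {"xyz": [0,0,0],"delta_rot": [0.12,0,0]},
    {"xyz": [0,0,0],"delta_rot": [0.12,0,0]},
    {"xyz": [0,0,0],"delta_rot": [0.09,0,0]},
    {"xyz": [0,0,0],"delta_rot": [0.03,0,0]},
    {"xyz": [0,0,0],"delta_rot": [0,0,0]},
    {"xyz": [0,0,0],"delta_rot": [0,0,0]},
  ],
)

```text
time: 7.6
position: [595.5, -25.1, 198.8]
ee_rot: [-2.125, 0.197, 2.125]
contact_force: [0.0, -0.4, -1.4]
opening: 0.147
```

Run:
```python
from go import *
from h import *
go([595,-26.2,165],-100.8)
for n in("side","top"):
    d=snapshot(n);np.savez(f"pics/{n}4.npz",**d);c=Cam(d)
    if n=="side": crop(c,220,130,310,205,"pics/s4.png",8)
    else: crop(c,240,140,340,215,"pics/t4.png",8)
```

```text
t 7.6 pos [595.5 -25.1 198.8] yaw_y -100.56 tilt [-0.0003 -0.0008 -1.    ] F [ 0.  -0.4 -1.4] M [ 0.   -0.    0.02] open 0.147 q [ 0.19  0.44 -0.34  1.66  0.16  1.07 -1.95]
 tool shift m [0.0338 0.0012 0.0003] rows@40mm 1.0
 tool rot [ 0.0041  0.0001 -0.0009]
```

View pics/s4.png

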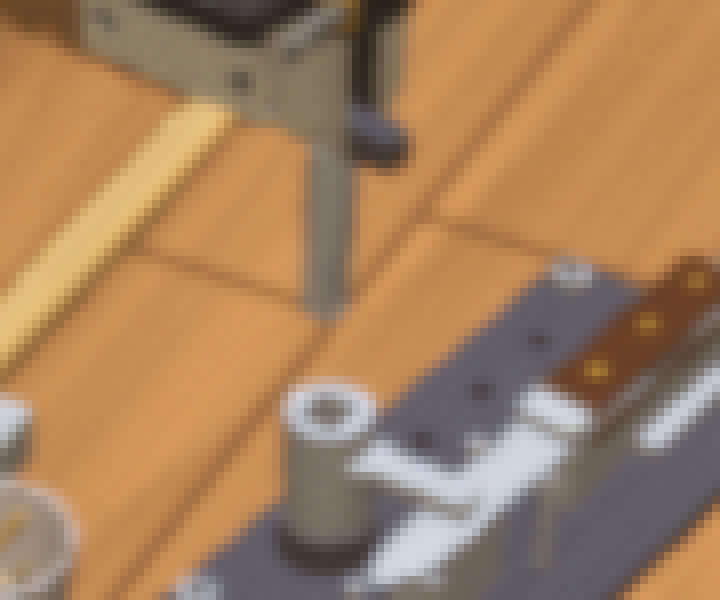

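View pics/t4.png

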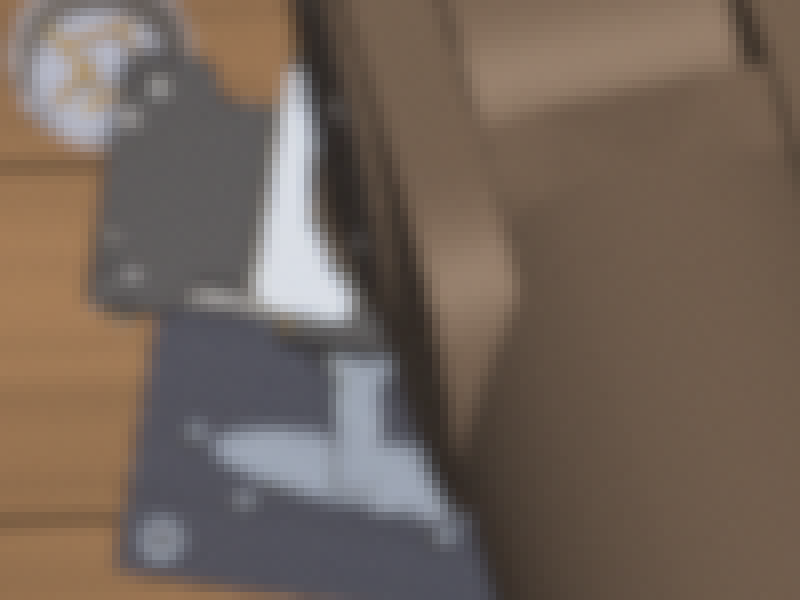

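In the side crop the key foot is at (326,310) and the socket mouth centre at (331,409). The arm hides the top view, so I'll use the same side camera to compare them.

Run:
```python
from go import *
from h import *
c=load("pics/side4.npz")
f=lambda x,y:(220+x/8-.5,130+y/8-.5)
S=np.array([595.2,-25.6,78]); print("socket px pred",c.proj(S), "meas",f(331,409))
s=state();Rm=R.from_rotvec(s["ee_rot"]).as_matrix()
for z in(120,123,126):
    print(z,c.proj([S[0],S[1],z]),"meas foot",f(326,312), c.plane(*f(326,308),z))
    p=c.proj([S[0],S[1],z]);print([ (c.proj(S+[dx,dy,z-78])-p).round(2) for dx,dy in((1,0),(0,1))])
b=c.px[150:174,254:270].astype(int);print((b[...,0]-b[...,2])[::2])
```

```text
socket px pred [260.8955 180.9637] meas (260.875, 180.625)
120 [261.1684 169.6058] meas foot (260.25, 168.5) [600.7666 -30.9717 120.    ]
[array([-0.32, -0.1 ]), array([-0.16,  0.2 ])]
123 [261.1884 168.7736] meas foot (260.25, 168.5) [599.1211 -27.536  123.    ]
[array([-0.32, -0.1 ]), array([-0.16,  0.2 ])]
126 [261.2084 167.9385] meas foot (260.25, 168.5) [597.4756 -24.1002 126.    ]
[array([-0.32, -0.1 ]), array([-0.16,  0.19])]
[[116 117 116 104  68  33  22  23  24  24  36  53  51  39  36  50]
 [118 120 118 102  67  32  23  23  23  31  66 102 114 112 110 112]
 [120 120 116  99  64  31  23  23  22  32  70 104 117 119 119 118]
 [120 119 115  94  56  28  22  22  22  35  79 110 117 118 119 117]
 [121 119 117  97  57  30  23  21  24  39  82 112 119 119 116 111]
 [120 122 117  97  57  30  23  22  25  47  88 115 118 113 105 103]
 [122 122 117  95  56  28  22  21  29  59  95 112 109 103 107 118]
 [121 122 115  89  49  26  22  22  30  63  93 102 104 114 121 123]
 [107 109 105  81  44  27  23  22  28  55  86 106 119 120 120 117]
 [120 116 107  82  48  30  25  26  37  70 105 119 119 119 115 114]
 [123 122 121 118 107  91  72  76  98 114 119 118 117 115 113 114]
 [121 121 119 117 109 101 101 113 117 118 118 116 114 114 115 115]]
```

Request:
jog_arm(
  motion=[
    {"xyz": [0.005,0.0004,0.0024],"delta_rot": [0.004,0,0]},
    {"xyz": [0.015,0,0],"delta_rot": [0,0,0]},
    {"xyz": [0.012,0,0],"delta_rot": [0,0,0]},
    {"xyz": [0.005,0,0],"delta_rot": [0,0,0]},
    {"xyz": [0,0,0],"delta_rot": [0,0,0]},
    {"xyz": [0,0,0],"delta_rot": [0,0,0]},
  ],
)

```text
time: 8.3
position: [593.5, -25.7, 162.3]
ee_rot: [-2.122, 0.204, 2.121]
contact_force: [-0.4, 0.1, -0.8]
opening: 0.147
```

Run:
```python
from go import *
from h import *
go([595-2.4,-25.1,128.7],-100.8)
d=snapshot("side");np.savez(f"pics/side5.npz",**d);c=Cam(d)
crop(c,235,145,295,195,"pics/s5.png",12)
```

```text
t 8.3 pos [593.5 -25.7 162.3] yaw_y -100.96 tilt [ 0.0004 -0.0009 -1.    ] F [-0.4  0.1 -0.8] M [ 0.04  0.05 -0.01] open 0.147 q [ 0.19  0.47 -0.33  1.71  0.18  0.99 -1.97]
 tool shift m [ 0.0336 -0.0004  0.001 ] rows@40mm 1.0
 tool rot [-0.0028 -0.0006 -0.0008]
```

View pics/s5.png

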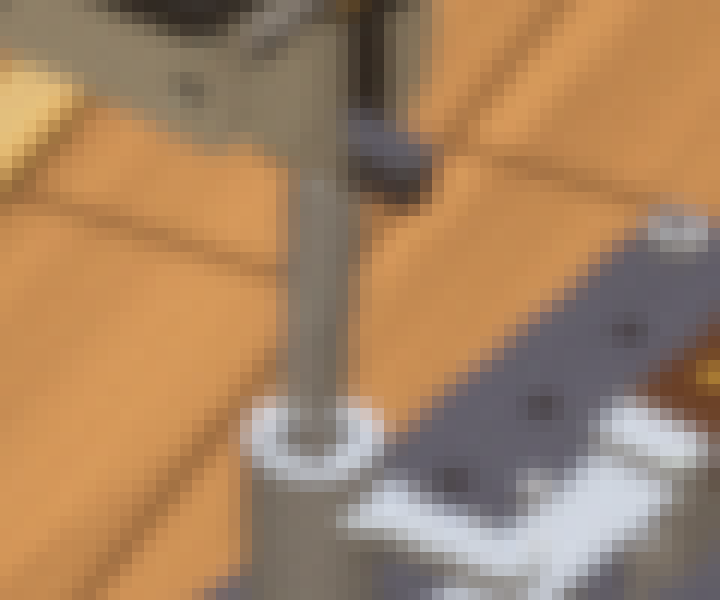

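The key foot stands over the socket, with the shank centred at x≈318 and the ring at about 313, roughly 1 mm off. I'll nudge it and descend.

Request:
jog_arm(
  motion=[
    {"xyz": [0.004,0,-0.0008],"delta_rot": [0,0,0]},
    {"xyz": [0.004,0,0],"delta_rot": [0,0,0]},
    {"xyz": [0.003,0,0],"delta_rot": [0,0,0]},
    {"xyz": [0.003,0,0],"delta_rot": [0,0,0]},
    {"xyz": [0.003,0,0],"delta_rot": [0,0,0]},
  ],
)

```text
time: 8.85
position: [594.4, -26.7, 145.3]
ee_rot: [-2.123, 0.206, 2.12]
contact_force: [-0.2, -1.8, -0.4]
opening: 0.152
```

```bash
python3 go.py 593.5 -25.7 128.7 -100.8
```

```text
t 8.85 pos [594.4 -26.7 145.3] yaw_y -100.99 tilt [ 0.001  -0.0021 -1.    ] F [-0.2 -1.8 -0.4] M [-0.72  0.05  0.03] open 0.152 q [ 0.19  0.49 -0.33  1.73  0.19  0.96 -1.98]
 tool shift m [ 0.0166 -0.0008  0.0011] rows@40mm 1.0
 tool rot [-0.0034 -0.0014 -0.0018]
```

Request:
jog_arm(
  motion=[
    {"xyz": [0.004,0,0],"delta_rot": [0,0,0]},
    {"xyz": [0.004,0,0],"delta_rot": [0,0,0]},
    {"xyz": [0.004,0,0],"delta_rot": [0,0,0]},
    {"xyz": [0.002,0,0],"delta_rot": [0,0,0]},
    {"xyz": [0,0,0],"delta_rot": [0,0,0]},
  ],
)

```text
time: 9.35
position: [594.0, -26.0, 130.6]
ee_rot: [-2.121, 0.205, 2.122]
contact_force: [1.2, -3.4, -2.8]
opening: 0.143
```

```bash
python3 go.py 593.5 -25.7 128.7 -100.8
```

```text
t 9.35 pos [594.  -26.  130.6] yaw_y -100.97 tilt [-0.0004 -0.0011 -1.    ] F [ 1.2 -3.4 -2.8] M [-0.69 -0.24  0.02] open 0.143 q [ 0.18  0.5  -0.33  1.74  0.2   0.93 -1.99]
 tool shift m [ 0.0019 -0.0002  0.0005] rows@40mm 1.0
 tool rot [-0.0029  0.0002 -0.0011]
```

Depth is about 23 mm and forces are low. I'll push the last bit to the bottom.

Request:
jog_arm(
  motion=[
    {"xyz": [0.0015,0,0],"delta_rot": [0,0,0]},
    {"xyz": [0.0015,0,0],"delta_rot": [0,0,0]},
    {"xyz": [0,0,0],"delta_rot": [0,0,0]},
    {"xyz": [0,0,0],"delta_rot": [0,0,0]},
  ],
)

```text
time: 9.75
position: [594.5, -25.8, 128.7]
ee_rot: [-2.123, 0.205, 2.12]
contact_force: [-1.3, -3.1, 5.0]
opening: 0.147
```

Run:
```python
from go import *
from h import *
go([594,-26,128.7],-10.8)
d=snapshot("side");np.savez(f"pics/side6.npz",**d);c=Cam(d)
crop(c,235,145,295,195,"pics/s6.png",12)
```

```text
t 9.75 pos [594.5 -25.8 128.7] yaw_y -100.96 tilt [ 0.0011 -0.0011 -1.    ] F [-1.3 -3.1  5. ] M [-0.92  0.25  0.01] open 0.147 q [ 0.18  0.51 -0.33  1.74  0.2   0.92 -1.99]
 tool shift m [-0.      0.0003  0.0004] rows@40mm 1.0
 tool rot [-1.5736 -0.0004 -0.0017]
```

View pics/s6.png

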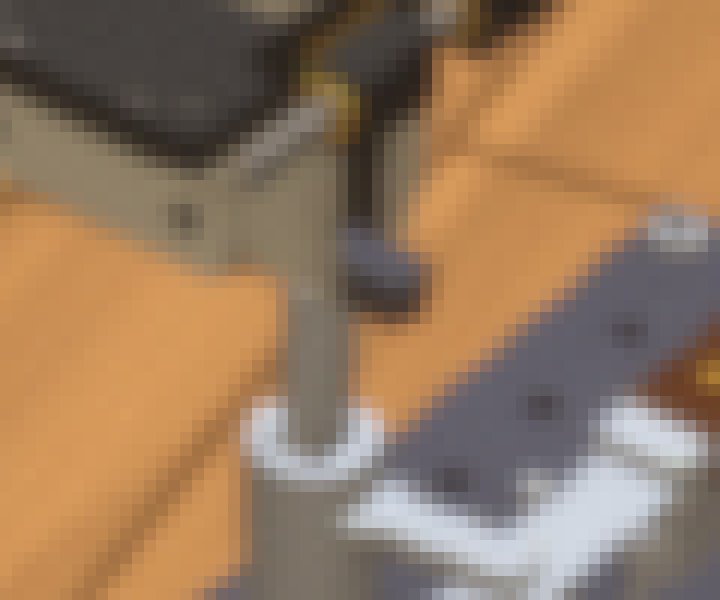

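The key is home: TCP z 128.7 and 5 N upward reaction. Turning CCW, which is −x in the tool frame.

Request:
jog_arm(
  motion=[
    {"xyz": [0,0,0],"delta_rot": [-0.06,0,0]},
    {"xyz": [0,0,0],"delta_rot": [-0.08,0,0]},
    {"xyz": [0,0,0],"delta_rot": [-0.1,0,0]},
    {"xyz": [0,0,0],"delta_rot": [-0.1,0,0]},
    {"xyz": [0,0,0],"delta_rot": [-0.1,0,0]},
    {"xyz": [0,0,0],"delta_rot": [-0.1,0,0]},
  ],
)

```text
time: 10.4
position: [595.1, -26.2, 128.7]
ee_rot: [2.031, 0.359, -2.027]
contact_force: [1.0, -4.0, 2.6]
opening: 0.145
```

```bash
python3 go.py 594.5 -25.8 128.7 -10.8
```

```text
t 10.4 pos [595.1 -26.2 128.7] yaw_y -69.82 tilt [ 0.0024 -0.0013 -1.    ] F [ 1.  -4.   2.6] M [-1.19 -0.57 -0.11] open 0.145 q [ 0.27  0.53 -0.46  1.73  0.28  0.94 -1.52]
 tool shift m [-0.     -0.0006  0.0004] rows@40mm 1.0
 tool rot [-1.0301 -0.0006 -0.0028]
```

Driving with about 0.11 N·m, as expected. I'll continue.

Request:
jog_arm(
  motion=[
    {"xyz": [0,0,0],"delta_rot": [-0.1,0,0]},
    {"xyz": [0,0,0],"delta_rot": [-0.1,0,0]},
    {"xyz": [0,0,0],"delta_rot": [-0.1,0,0]},
    {"xyz": [0,0,0],"delta_rot": [-0.1,0,0]},
    {"xyz": [0,0,0],"delta_rot": [-0.1,0,0]},
    {"xyz": [0,0,0],"delta_rot": [-0.1,0,0]},
    {"xyz": [0,0,0],"delta_rot": [-0.1,0,0]},
    {"xyz": [0,0,0],"delta_rot": [-0.1,0,0]},
    {"xyz": [0,0,0],"delta_rot": [-0.08,0,0]},
    {"xyz": [0,0,0],"delta_rot": [-0.08,0,0]},
    {"xyz": [0,0,0],"delta_rot": [0,0,0]},
    {"xyz": [0,0,0],"delta_rot": [0,0,0]},
  ],
)

```text
time: 11.6
position: [595.8, -25.5, 128.8]
ee_rot: [1.403, 1.07, -1.398]
contact_force: [5.0, -2.6, 2.5]
opening: 0.148
```

Run:
```python
from go import *
from h import *
go([594.5,-25.8,128.7],-10.8)
d=snapshot("side");np.savez(f"pics/side7.npz",**d);c=Cam(d)
crop(c,235,140,315,200,"pics/s7.png",10)
```

```text
t 11.6 pos [595.8 -25.5 128.8] yaw_y -15.16 tilt [ 0.0036 -0.0001 -1.    ] F [ 5.  -2.6  2.5] M [-0.63 -1.59 -0.06] open 0.148 q [ 0.43  0.58 -0.7   1.72  0.44  0.99 -0.7 ]
 tool shift m [ 0.0001 -0.0011  0.0006] rows@40mm 1.0
 tool rot [-0.0761 -0.0007 -0.0035]
```

View pics/s7.png

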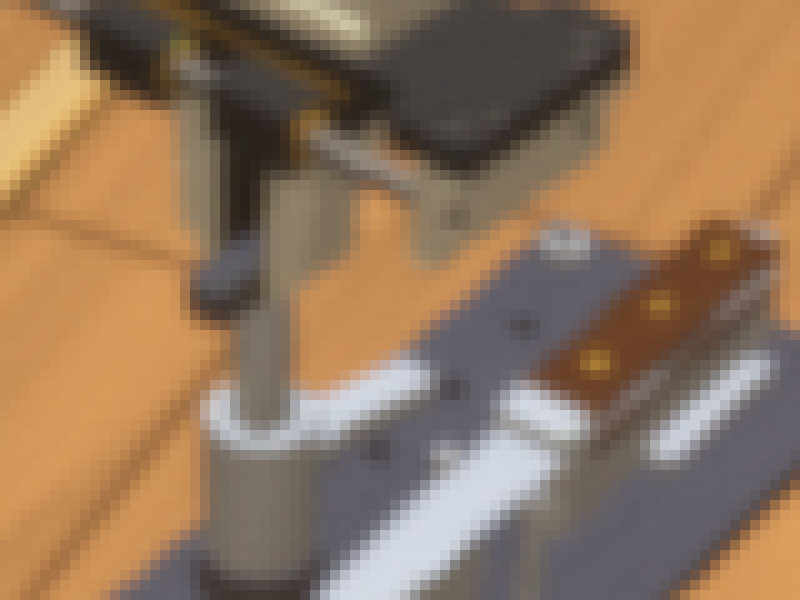

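The finger has swung off the blade and lies beside it, at about (320,420)→(430,370). I'll turn a touch more, then release.

Request:
jog_arm(
  motion=[
    {"xyz": [0,0,0],"delta_rot": [-0.076,0,0]},
    {"xyz": [0,0,0],"delta_rot": [0,0,0]},
    {"xyz": [0,0,0],"delta_rot": [0,0,0]},
  ],
)

```text
time: 11.95
position: [595.7, -25.4, 128.9]
ee_rot: [1.349, 1.112, -1.344]
contact_force: [5.0, -1.9, 2.2]
opening: 0.148
```

Request:
jog_arm(
  motion=[
    {"xyz": [0,0,0],"delta_rot": [0,0,0]},
    {"xyz": [0,0,0],"delta_rot": [0,0,0]},
    {"xyz": [0,0,0],"delta_rot": [0,0,0]},
    {"xyz": [0,0,0],"delta_rot": [0,0,0]},
    {"xyz": [0,0,0],"delta_rot": [0,0,0]},
    {"xyz": [0,0,0],"delta_rot": [0,0,0]},
  ],
  fingers=0.3,
)

```text
time: 12.55
position: [594.0, -25.8, 128.0]
ee_rot: [1.344, 1.115, -1.345]
contact_force: [0.5, 0.4, 0.5]
opening: 0.617
```

```bash
python3 go.py 595.5 -25.5 200 -10.8
```

```text
t 12.55 pos [594.  -25.8 128. ] yaw_y -10.67 tilt [ 0.     -0.0009 -1.    ] F [0.5 0.4 0.5] M [ 0.04 -0.09 -0.  ] open 0.617 q [ 0.44  0.59 -0.72  1.72  0.45  1.   -0.63]
 tool shift m [-0.072   0.0014 -0.0005] rows@40mm 2.0
 tool rot [ 0.0023  0.0009 -0.0002]
```

Released cleanly. I'll rise and look.

Request:
jog_arm(
  motion=[
    {"xyz": [-0.01,0,0],"delta_rot": [0,0,0]},
    {"xyz": [-0.02,0,0],"delta_rot": [0,0,0]},
    {"xyz": [-0.03,0,0],"delta_rot": [0,0,0]},
    {"xyz": [-0.03,0,0],"delta_rot": [0,0,0]},
    {"xyz": [-0.01,0,0],"delta_rot": [0,0,0]},
  ],
)

```text
time: 13.05
position: [595.5, -25.0, 232.0]
ee_rot: [1.347, 1.112, -1.341]
contact_force: [0.7, 0.5, 0.2]
opening: 0.698
```

```bash
python3 go.py 516 -151.5 200 -10.85
```

```text
t 13.05 pos [595.5 -25.  232. ] yaw_y -10.65 tilt [ 0.0051 -0.0006 -1.    ] F [0.7 0.5 0.2] M [-0.02 -0.08  0.  ] open 0.698 q [ 0.47  0.49 -0.77  1.6   0.36  1.19 -0.55]
 tool shift m [ 0.0317 -0.0549  0.139 ] rows@40mm 4.0
 tool rot [ 0.0035 -0.0003 -0.0051]
```

Request:
jog_arm(
  motion=[
    {"xyz": [0,-0.008,0.02],"delta_rot": [0,0,0]},
    {"xyz": [0,-0.014,0.036],"delta_rot": [0,0,0]},
    {"xyz": [0,-0.016,0.04],"delta_rot": [0.003,0,0]},
    {"xyz": [0.005,-0.012,0.031],"delta_rot": [0,0,0]},
    {"xyz": [0.01,-0.005,0.012],"delta_rot": [0,0,0]},
    {"xyz": [0.01,0,0],"delta_rot": [0,0,0]},
    {"xyz": [0,0,0],"delta_rot": [0,0,0]},
  ],
)

```text
time: 13.75
position: [513.9, -150.9, 201.8]
ee_rot: [1.346, 1.115, -1.348]
contact_force: [0.7, 0.5, 0.1]
opening: 0.7
```

Run:
```python
from go import *
from h import *
go([516,-151.5,33.5],-10.85)
for n in("side","top"):
    d=snapshot(n);np.savez(f"pics/{n}8.npz",**d);c=Cam(d)
    if n=="side": crop(c,235,110,355,200,"pics/s8.png",6.5)
    else: crop(c,250,150,370,235,"pics/t8.png",6.5)
```

```text
t 13.75 pos [ 513.9 -150.9  201.8] yaw_y -10.79 tilt [-0.0015  0.0004 -1.    ] F [0.7 0.5 0.1] M [ 0.   -0.1   0.01] open 0.7 q [ 0.76  0.42 -0.77  1.78  0.33  1.08 -0.32]
 tool shift m [0.1683 0.0025 0.0002] rows@40mm 5.0
 tool rot [ 0.001  -0.0001  0.0015]
```

View pics/s8.png

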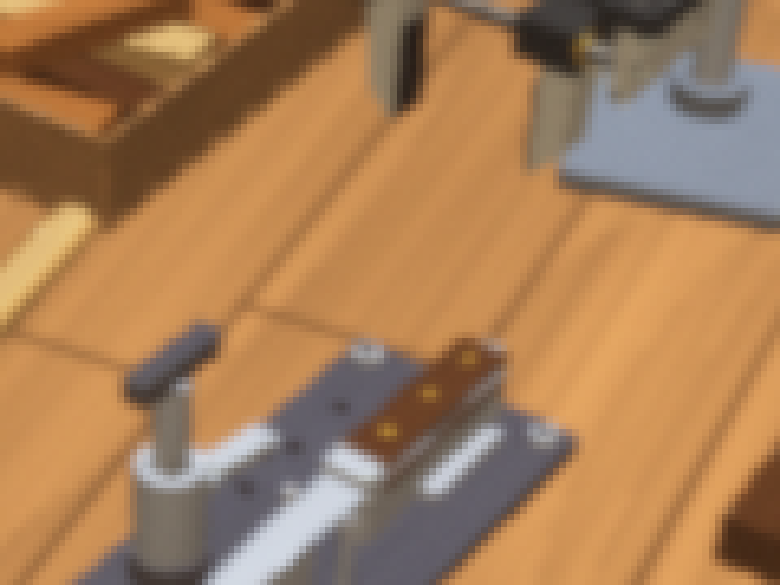

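View pics/t8.png

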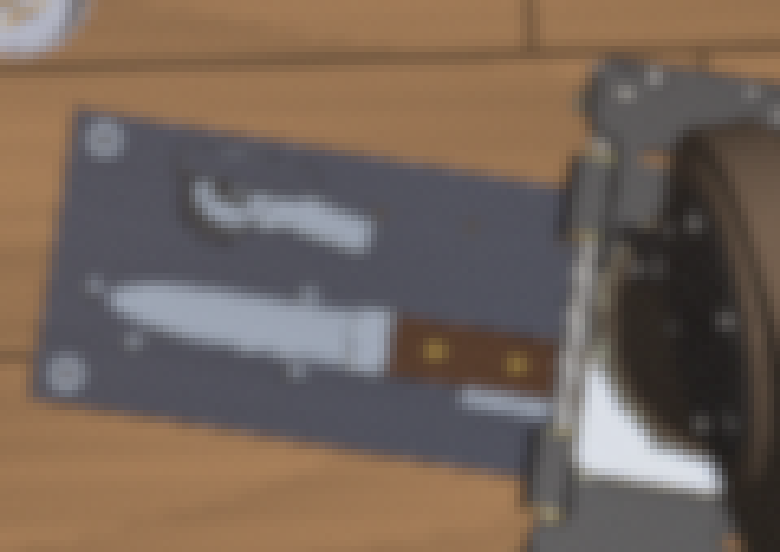

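The key is standing in the head and the finger is parallel to the blade. The gripper straddles the handle line. Descending.

Request:
jog_arm(
  motion=[
    {"xyz": [0.02,0.002,0],"delta_rot": [0,0,0.001]},
    {"xyz": [0.035,0,0],"delta_rot": [0,0,0]},
    {"xyz": [0.035,0,0],"delta_rot": [0,0,0]},
    {"xyz": [0.03,0,0],"delta_rot": [0,0,0]},
    {"xyz": [0.02,0,0],"delta_rot": [0,0,0]},
    {"xyz": [0.015,0,0],"delta_rot": [0,0,0]},
    {"xyz": [0.009,0,0],"delta_rot": [0,0,0]},
    {"xyz": [0,0,0],"delta_rot": [0,0,0]},
    {"xyz": [0,0,0],"delta_rot": [0,0,0]},
  ],
)

```text
time: 14.75
position: [517.2, -152.4, 39.9]
ee_rot: [1.347, 1.111, -1.345]
contact_force: [0.4, 0.0, -0.4]
opening: 0.703
```

```bash
python3 go.py 516 -151.5 33.5 -10.85
```

```text
t 14.75 pos [ 517.2 -152.4   39.9] yaw_y -10.81 tilt [ 0.0023 -0.0013 -1.    ] F [ 0.4  0.  -0.4] M [-0.07 -0.03 -0.01] open 0.703 q [ 0.65  0.62 -0.64  1.94  0.53  0.76 -0.49]
 tool shift m [ 0.0064 -0.0013 -0.0007] rows@40mm 1.0
 tool rot [ 0.0007  0.0008 -0.0025]
```

Request:
jog_arm(
  motion=[
    {"xyz": [0.006,-0.001,0],"delta_rot": [0,0,-0.002]},
    {"xyz": [0,0,0],"delta_rot": [0,0,0]},
    {"xyz": [0,0,0],"delta_rot": [0,0,0]},
  ],
)

```text
time: 15.05
position: [515.5, -152.7, 33.5]
ee_rot: [1.346, 1.113, -1.348]
contact_force: [0.3, -0.4, 0.4]
opening: 0.696
```

Request:
jog_arm(
  motion=[
    {"xyz": [0,0,0],"delta_rot": [0,0,0]},
    {"xyz": [0,0,0],"delta_rot": [0,0,0]},
    {"xyz": [0,0,0],"delta_rot": [0,0,0]},
    {"xyz": [0,0,0],"delta_rot": [0,0,0]},
    {"xyz": [0,0,0],"delta_rot": [0,0,0]},
    {"xyz": [0,0,0],"delta_rot": [0,0,0]},
    {"xyz": [0,0,0],"delta_rot": [0,0,0]},
    {"xyz": [0,0,0],"delta_rot": [0,0,0]},
    {"xyz": [0,0,0],"delta_rot": [0,0,0]},
  ],
  fingers=1,
  newtons=60,
)

```text
time: 15.95
position: [515.5, -152.5, 33.2]
ee_rot: [1.346, 1.113, -1.348]
contact_force: [0.5, -0.5, 0.4]
opening: 0.276
```

```bash
python3 go.py 516 -151.5 33.5 -10.85
```

```text
t 15.95 pos [ 515.5 -152.5   33.2] yaw_y -10.84 tilt [-0.0006 -0.0008 -1.    ] F [ 0.5 -0.5  0.4] M [-0.05 -0.1   0.03] open 0.276 q [ 0.64  0.63 -0.63  1.94  0.54  0.75 -0.5 ]
 tool shift m [-0.0003  0.0003 -0.0011] rows@40mm 1.0
 tool rot [0.0002 0.0009 0.0005]
```

Opening is 25.4 mm on the 26 mm handle. I'll wait briefly for the grip force, then lift slowly.

Request:
jog_arm(
  motion=[
    {"xyz": [0,0,0],"delta_rot": [0,0,0]},
    {"xyz": [0,0,0],"delta_rot": [0,0,0]},
    {"xyz": [0,0,0],"delta_rot": [0,0,0]},
    {"xyz": [0,0,0],"delta_rot": [0,0,0]},
    {"xyz": [-0.003,0,0],"delta_rot": [0,0,0]},
    {"xyz": [-0.006,0,0],"delta_rot": [0,0,0]},
    {"xyz": [-0.01,0,0],"delta_rot": [0,0,0]},
    {"xyz": [-0.01,0,0],"delta_rot": [0,0,0]},
  ],
)

```text
time: 16.75
position: [515.4, -152.4, 63.1]
ee_rot: [1.346, 1.114, -1.348]
contact_force: [0.3, -0.0, -2.4]
opening: 0.283
```

```bash
python3 go.py 515.5 -152.5 200 -10.85
```

```text
t 16.75 pos [ 515.4 -152.4   63.1] yaw_y -10.83 tilt [-0.0007 -0.0008 -1.    ] F [ 0.3 -0.  -2.4] M [-0.05 -0.12 -0.03] open 0.283 q [ 0.67  0.59 -0.67  1.92  0.5   0.8  -0.46]
 tool shift m [-0.1369  0.      0.0002] rows@40mm 4.0
 tool rot [0.0004 0.0009 0.0005]
```

Request:
jog_arm(
  motion=[
    {"xyz": [-0.02,0,0],"delta_rot": [0,0,0]},
    {"xyz": [-0.03,0,0],"delta_rot": [0,0,0]},
    {"xyz": [-0.03,0,0],"delta_rot": [0,0,0]},
    {"xyz": [-0.03,0,0],"delta_rot": [0,0,0]},
    {"xyz": [-0.015,0,0],"delta_rot": [0,0,0]},
    {"xyz": [-0.005,0,0],"delta_rot": [0,0,0]},
    {"xyz": [0,0,0],"delta_rot": [0.05,0,0]},
    {"xyz": [0,0,0],"delta_rot": [0.08,0,0]},
    {"xyz": [0,0,0],"delta_rot": [0.1,0,0]},
    {"xyz": [0,0,0],"delta_rot": [0.1,0,0]},
    {"xyz": [0,0,0],"delta_rot": [0.1,0,0]},
    {"xyz": [0,0,0],"delta_rot": [0.1,0,0]},
  ],
)

```text
time: 17.95
position: [514.9, -152.2, 191.7]
ee_rot: [1.717, 0.776, -1.721]
contact_force: [0.1, -0.3, -0.0]
opening: 0.279
```

Request:
jog_arm(
  motion=[
    {"xyz": [0,0,0],"delta_rot": [0.1,0,0]},
    {"xyz": [0,0,0],"delta_rot": [0.1,0,0]},
    {"xyz": [0,0,0],"delta_rot": [0.1,0,0]},
    {"xyz": [0,0,0],"delta_rot": [0.1,0,0]},
    {"xyz": [0,0,0],"delta_rot": [0.1,0,0]},
    {"xyz": [0,0,0],"delta_rot": [0.1,0,0]},
    {"xyz": [0,0,0],"delta_rot": [0.08,0,0]},
    {"xyz": [0,0,0],"delta_rot": [0.05,0,0]},
    {"xyz": [0,0,0],"delta_rot": [0.02,0,0]},
    {"xyz": [0,0,0],"delta_rot": [0,0,0]},
  ],
)

```text
time: 18.95
position: [515.2, -152.2, 191.9]
ee_rot: [2.167, 0.11, -2.17]
contact_force: [-0.5, -0.1, -1.9]
opening: 0.277
```

```bash
python3 go.py 392.9 -279.8 192.7 -84.6
```

```text
t 18.95 pos [ 515.2 -152.2  191.9] yaw_y -84.13 tilt [-0.0015 -0.0007 -1.    ] F [-0.5 -0.1 -1.9] M [0.05 0.04 0.01] open 0.277 q [ 0.55  0.37 -0.47  1.8   0.2   1.01 -1.47]
 tool shift m [-0.0005  0.1144  0.1347] rows@40mm 5.0
 tool rot [ 0.0081  0.0015 -0.0005]
```

Request:
jog_arm(
  motion=[
    {"xyz": [0,0.009,0.012],"delta_rot": [0.008,0.001,0]},
    {"xyz": [0,0.015,0.018],"delta_rot": [0,0,0]},
    {"xyz": [0,0.021,0.025],"delta_rot": [0,0,0]},
    {"xyz": [0,0.021,0.025],"delta_rot": [0,0,0]},
    {"xyz": [0,0.018,0.02],"delta_rot": [0,0,0]},
    {"xyz": [0,0.013,0.015],"delta_rot": [0,0,0]},
    {"xyz": [0,0.009,0.011],"delta_rot": [0,0,0]},
    {"xyz": [0,0.006,0.007],"delta_rot": [0,0,0]},
    {"xyz": [0,0.002,0.002],"delta_rot": [0,0,0]},
    {"xyz": [0,0,0],"delta_rot": [0,0,0]},
    {"xyz": [0,0,0],"delta_rot": [0,0,0]},
  ],
)

```text
time: 20.05
position: [392.4, -278.0, 192.3]
ee_rot: [2.173, 0.102, -2.172]
contact_force: [1.1, 1.0, -1.1]
opening: 0.278
```

Run:
```python
from go import *
from h import *
go([392.9,-279.8,192.7],-84.6)
for n in("side","top"):
    d=snapshot(n);np.savez(f"pics/{n}9.npz",**d);c=Cam(d)
    if n=="side": crop(c,290,50,410,140,"pics/s9.png",6.5)
    else: crop(c,340,150,490,260,"pics/t9.png",5.3)
```

```text
t 20.05 pos [ 392.4 -278.   192.3] yaw_y -84.57 tilt [ 0.0007 -0.0005 -1.    ] F [ 1.1  1.  -1.1] M [-0.01  0.03 -0.07] open 0.278 q [ 0.86  0.27 -0.43  1.93  0.14  0.96 -1.11]
 tool shift m [-0.0004  0.0018 -0.0003] rows@40mm 1.0
 tool rot [ 0.0005 -0.0006 -0.0005]
```

View pics/s9.png

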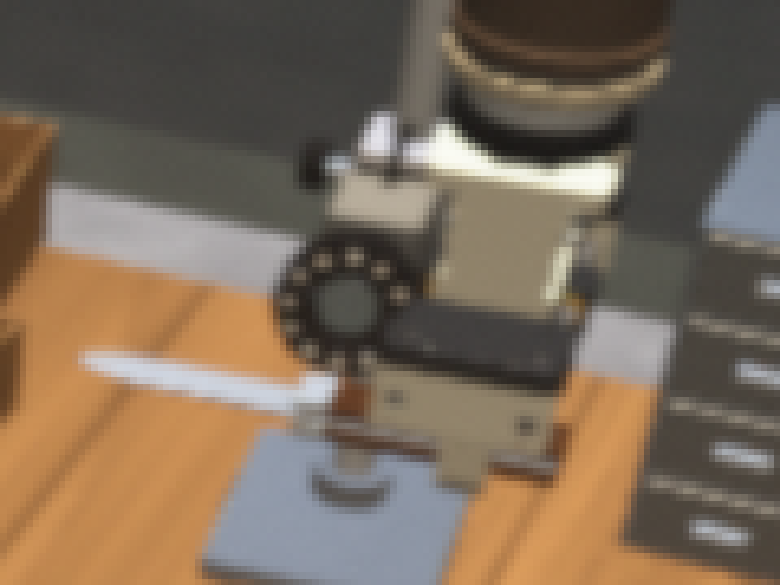

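View pics/t9.png

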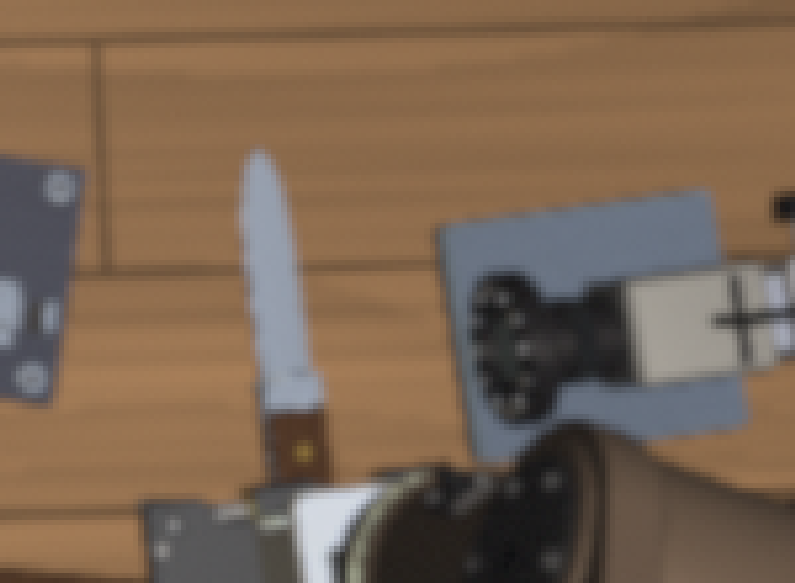

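The knife is in front of the lens with the spine to the right, facing it. In the top crop the bolster front is about (292,374) and the tip (259,150). In the side crop the tip is about (80,358).

Run:
```python
from go import *
from h import *
import m1
t=load("pics/top9.npz");s=load("pics/side9.npz")
T=lambda x,y:(340+x/5.3-.5,150+y/5.3-.5);S=lambda x,y:(290+x/6.5-.5,50+y/6.5-.5)
print("O top",t.plane(*T(292,374),221))
print("tip",m1.tri(T(259,150),S(80,358),t,s))
print("bolster front spine top corner",m1.tri(T(324,371),S(300,378),t,s))
print("rivet",t.plane(*T(304,450),221))
# wood-bolster midpoint line
print("wood front mid", t.plane(*T(297,412),221))
# lens glass in side, ring plane y~-372
d=s.ray(*S(345,308));k=(-373-s.t[1])/d[1];print("ring c",s.t+k*d)
# level check via depth on handle/blade
P=t.cloud()
for y in(180,220,260,300,340,395,440): 
    x=259+(y-150)*33/224; u,v=T(x,y);print(P[int(round(v)),int(round(u))-1:int(round(u))+2,:].round().tolist())
C=s.cloud();r=[tuple(C[int(round(S(a,b)[1])),int(round(S(a,b)[0]))].round()) for a,b in((345,308),(345,300),(355,315),(335,310),(300,262),(390,270),(300,345))];print(r)
```

```text
O top [ 471.7044 -271.6878  221.    ]
tip (array([ 575.7, -264.6,  211.8]), np.float64(2.04))
bolster front spine top corner (array([ 474.8, -287. ,  216.6]), np.float64(4.6))
rivet [ 437.3451 -275.2784  221.    ]
wood front mid [ 454.5186 -273.0318  221.    ]
ring c [ 482.3561 -373.      208.9808]
[[562.0, -265.0, 208.0], [562.0, -266.0, 211.0], [562.0, -267.0, 215.0]]
[[542.0, -264.0, 213.0], [542.0, -267.0, 214.0], [542.0, -269.0, 215.0]]
[[523.0, -267.0, 210.0], [523.0, -269.0, 212.0], [523.0, -271.0, 212.0]]
[[506.0, -271.0, 208.0], [506.0, -272.0, 215.0], [506.0, -275.0, 213.0]]
[[487.0, -272.0, 210.0], [486.0, -274.0, 213.0], [486.0, -277.0, 211.0]]
[[462.0, -270.0, 220.0], [462.0, -273.0, 220.0], [462.0, -275.0, 221.0]]
[[441.0, -271.0, 220.0], [441.0, -273.0, 223.0], [441.0, -277.0, 218.0]]
[(np.float64(483.0), np.float64(-380.0), np.float64(205.0)), (np.float64(481.0), np.float64(-373.0), np.float64(212.0)), (np.float64(477.0), np.float64(-372.0), np.float64(207.0)), (np.float64(489.0), np.float64(-379.0), np.float64(204.0)), (np.float64(506.0), np.float64(-371.0), np.float64(228.0)), (np.float64(463.0), np.float64(-373.0), np.float64(234.0)), (np.float64(499.0), np.float64(-369.0), np.float64(185.0))]
```

Origin is about (471.7,−271.7,211) against a focus of about (472,−274,210.5), and the blade is level. I'll check the key, clamp and bystanders, let it settle, then hand in.

Request:
jog_arm(
  motion=[
    {"xyz": [0,0.001,0],"delta_rot": [0,0,0]},
    {"xyz": [0,0,0],"delta_rot": [0,0,0]},
    {"xyz": [0,0,0],"delta_rot": [0,0,0]},
    {"xyz": [0,0,0],"delta_rot": [0,0,0]},
    {"xyz": [0,0,0],"delta_rot": [0,0,0]},
  ],
)

```text
time: 20.65
position: [392.0, -279.5, 192.3]
ee_rot: [2.173, 0.101, -2.173]
contact_force: [0.5, 0.8, -1.1]
opening: 0.282
```

Run:
```python
from go import *
from h import *
d=snapshot("side");c=Cam(d)
cv2.imwrite("pics/fin.png",cv2.resize(c.px[:,:,::-1],None,fx=1.5,fy=1.5))
crop(c,240,150,320,210,"pics/fk.png",9)
go([392.9,-279.8,192.7],-84.6)
print(state()["joint_velocities"])
```

```text
t 20.7 pos [ 392.  -279.5  192.3] yaw_y -84.63 tilt [ 0.0002 -0.0007 -1.    ] F [ 0.4 -0.5 -1. ] M [0.01 0.07 0.04] open 0.279 q [ 0.86  0.27 -0.43  1.93  0.14  0.96 -1.11]
 tool shift m [-0.0004  0.0003 -0.0009] rows@40mm 1.0
 tool rot [-0.0005 -0.0002 -0.0007]
[0.0016 0.0016 0.0006 0.0001 0.0013 0.0013 0.0002]
```

View pics/fin.png

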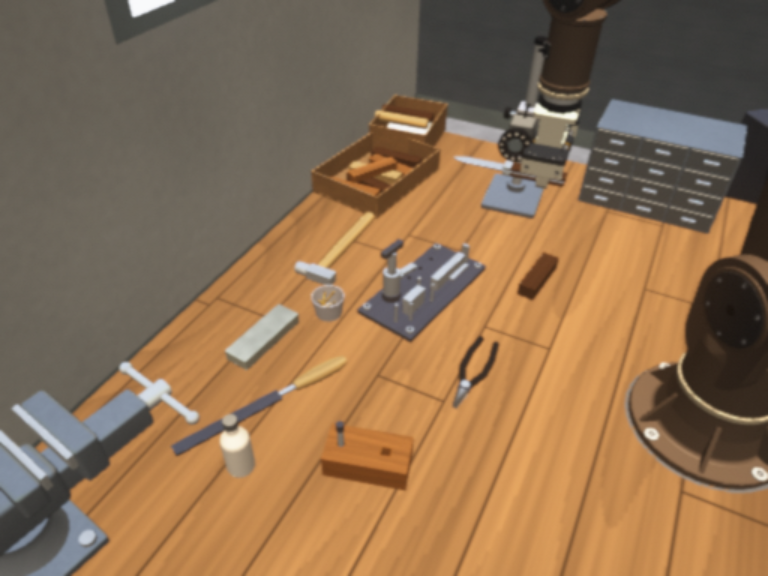

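View pics/fk.png

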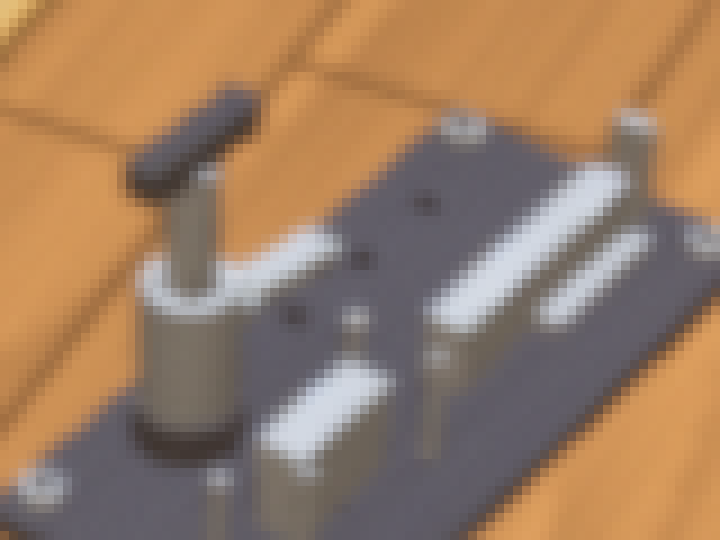

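The key stands seated in the clamp head (crop (190,290)), the finger is open, the fixture is empty and the other items look unmoved. Handing in.

Run:
```python
from station import *
print(finish_job())
print(state()["time"],state()["position"],state()["opening"])
```

```text
the job is handed in; nothing more can be done
None
the job is handed in; nothing more can be done
```

The key is fully home in the socket and turned about a quarter turn counter-clockwise, with the clamp finger swung off the blade. I left it standing there. The knife was taken out by its handle and is held with a 60 N grip in front of the inspection camera. I handed the job in at about 20.7 s; no verdict is reported.

My last checks:
- **Position:** the knife's origin measured about (472, −272, 211) mm against a focus estimate of about (472, −274, 210.5) mm. I then moved it about 1 mm closer to the lens and did not remeasure it.
- **Attitude:** the blade read level in the depth image. The spine faces the lens, and the tool yaw is −84.6° as planned.
- **Stillness and grip:** joint speeds were near zero, and the opening was about 26 mm, which matches the handle width.
- **Key and clamp:** the last side picture shows the key upright in the clamp head and the finger lying parallel to the blade's slot. I did not measure the clamp angle; I estimate 1.4 to 1.5 rad from how far I turned the key.
- **Bystanders:** the side picture shows the other things on the bench and the camera where they were.

**Disagreement:** the two cameras and the arm differed by 1 to 3 mm on the key's position. I corrected this by comparing key and socket in the side view before inserting. None of the checks failed.

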